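# Put the serving spatula away in its narrow stand

### The arm

A 6-joint arm with a two-finger parallel gripper is mounted at the origin on the work surface. World frame = base frame: x ahead of the robot, y to its left, z up, the work surface at z = 0. Lengths are in m, angles in rad, forces in N, time in s.
With the tool pointing down it reaches from about 0.3 to 0.775 m from the base axis. Payload 14.6 kg.
Tool frame: the origin (TCP) lies between the finger pads; the fingertips stand 8 mm ahead of it and the grasp point (between the pads) lies 11 mm behind it; z points along the fingers, y is the direction in which the jaws open and shut (so a half turn about z gives the same grasp; the last joint's range is limited). The gripper opens to 85 mm and grips with 20 to 120 N. Pads are 22 mm wide; open, the fingers measure 114 mm over their backs; the gripper's body (76 mm by 85 mm) begins 54 mm behind the grasp point. The pads swing forward as they close: fully open they stand 13 mm farther back than shut.
Start: joints at [-1.349, 0.3, 1.521, -0, 1.321, -0.067], TCP at [0.157, -0.527, 0.217] pointing down, gripper open.
Joint ranges: [-3.03, 3.03], [-0.79, 2.21], [0.23, 2.52], [-1.04, 4.18], [0, 3.07], [-2.55, 2.55]. Speed limits (rad/s): [2.22, 2.22, 2.57, 3.14, 3.14, 3.14].

### API

Orientations are given as a rotation vector (axis times angle).
In Python, from rig import ctrl, camera, calibration gives the robot as it stands.
- The arm moves only by the tool step_arm, never from a script. Its argument "steps" is a list of rows, each a list of 2 entries, a list of its own where there are three numbers: the shift along the tool's x, y, z in units of 50 mm (1.0 is 50 mm), then the turn about the tool's z in degrees. In form: [[[tx, ty, tz], spin], ...]. A call has 1 to 5 rows; each row is the pose to reach, as a shift and turn from the pose commanded when the call began, along the tool's axes at that moment; what a row does not reach only later rows make up. A row lasts 1/10 s, in which the tool goes at most 50 mm and 8.59 degrees, less where a joint would pass 70% of its speed; a pose out of reach is approached as far as the arm can. A call with a gripper value outside its range is refused whole. "fingers" is the closure, from 0 (fully open) to 1 (shut), set as the call begins (left out, the last holds). The fingers move at their own pace and stop on an object; "newtons" is the grip in N (left out, the last holds). Time passes only in rows, so rows that repeat a pose let the fingers close. It gives the time, the measured TCP pose, the force and the opening at its end, in the units of the state.
- ctrl.sense(): the state, without advancing time (a new reading comes with each control period).
- camera(name): name is "scene" or "top" or "wrist"; returns (picture, depth): 400x640x3 uint8, blue, green, red; 400x640 float32, m along the optical axis (not along the pixel's ray), 0 where there is no reading.
- calibration(name): a dict with "fx", "fy", "cx", "cy" (pixels), "R" (3x3) and "t" (3): a world point X has camera coordinates R X + t. Camera axes: x right, y down, z forward; pixel columns grow to the right and rows downward; lengths in m; the calibration is good to about 2 mm. A picture is of the moment at which its call begins: read the wrist's pose just before it. calibration takes no time and is no camera call; for the wrist camera it gives the pose at the moment of the call.
- ctrl.finish_job(): hands the job in, once; it reports no verdict.
The state is a dict: "time_s": time; "qpos": joint angles; "qd": joint speeds; "tau": joint torques, N m; "eef_pos": TCP position; "tcp_rot": TCP orientation; "ft_force": force on the tool from outside, world axes, zero at the start; "moment": the same for the moment, N m; "finger_gap": opening from 0.0 (shut) to 1.0 (fully open).
Only numpy, scipy, OpenCV 4.12 (cv2) and the standard library are available. Lean on these libraries where they do the work, as an engineer would, in place of code of your own. Each camera call takes 0.05 s, during which the arm holds its last target.

### The job

Put the flat wooden spatula away: prop it blade-down in the sloping wooden rest and let go of it, then take it again by the upper end of its handle and drop it blade-first into the narrow steel slot holder, so that it stands on the holder's floor with its handle up. Leave the other things on the table where they are.

Things in the scene. Friction and masses are not known exactly. Their poses are not given: they have to be found in the camera images.
- spatula_center (a point): Centre of the wooden spatula, half-way along it, 8 mm above its underside. 190 mm long; at the start it lies flat on the table, upper face up. Axes: x along it from blade to handle, y its width, z out of its upper face.
- blade_end (a point): Middle of the spatula's blade end (half-way through the 8 mm thickness), 95 mm from the centre; axes as spatula_center.
- handle_end (a point): Middle of the spatula's handle end, 95 mm from the centre; axes as spatula_center.
- spatula: The wooden spatula as a whole, 50 to 120 g; origin on its underside, half-way along; axes as spatula_center. Blade 80 mm long (x -95 to -15 mm), 42 mm wide, 8 mm thick; handle 110 mm long (x -15 to +95 mm), 18 mm wide, 16 mm thick; both share one flat underside.
- rest: Fixed sloping plywood rest; origin under it on the table, x is the horizontal direction in which its slope rises (at 45 degrees), z up. The lowest 60 mm along the slope are a bed 54 mm wide between cheeks 10 mm high; from there to 115 mm it is a spine 12 mm wide, open at both sides, so fingers pass beside it.
- rest_foot (a point): Where the rest's bed meets the lip at its foot (14 mm high, stops the blade's end), middle of the width, 22 mm above the table, 50 mm from the rest's origin towards its -x; axes as rest (level). With its blade end here and its underside on the slope the spatula stays by itself, the handle reaching 75 mm beyond the spine.
- holder: Fixed narrow steel slot holder, an open-topped upright box; origin under its centre on the table. Outside 68 mm (its x) by 38 mm (its y) by 100 mm high, opening 58 mm (x) by 28 mm (y), all the way down to its floor 5 mm above the table.
- holder_mouth (a point): Centre of the holder's opening at its rim, 100 mm above the table; axes as holder.
- bin: Bystander, fixed: wide square steel bin with napkins, 95 x 95 x 90 mm; origin under its centre. Not the holder.
- tub: Bystander, loose: small lidded dip tub, 72 mm across, 39 mm high; origin under its centre.
- jar: Bystander, loose: sauce jar, 58 mm across, 86 mm high; origin under its centre.
- spoon: Bystander, loose: steel spoon about 190 mm long, lying flat on the table.
Mind the look-alikes: they are no part of the job. What is shaped like the rest but pink or turquoise is not meant.

How it is judged:
By the outcome, as a careful person would: the job done as asked, in the order asked, and still so for the second after the job is handed in, with the robot touching nothing.
It also fails if it takes over 50 s, if anything falls off the work surface, if the arm or the gripper's body presses on something with over 40 N, if the wrist force passes 120 N, or if a joint passes its speed limit or range.

## Working session

There is one attempt and no reset: what is moved stays moved. The work goes in short steps, Python scripts to look and compute and a tool call to move; the robot and the scene stay as the last step left them, time stands still between calls to the robot, and variables do not carry over. Pictures are saved under pics/ and viewed, and the job is handed in when it is done.

Besides the shell and the picture viewer there is one more tool, called after "Call:" as a command line: name --argument value ..., lists and objects as JSON in quotes. step_arm: Moves the arm, as the interface text tells. Its arguments: {"type":"object","properties":{"steps":{"type":"array"},"fingers":{"type":"number"},"newtons":{"type":"number"}},"required":["steps"]}

```bash
mkdir -p pics; ls
python3 - <<'E'
from rig import ctrl,camera,calibration
import cv2,numpy as np
print(ctrl.sense())
for n in ("top","scene"):
    p,d=camera(n); cv2.imwrite(f"pics/{n}0.png",p); np.save(f"pics/{n}0.npy",d)
    print(n,calibration(n))
E
```

```text
pics
{'time_s': 0.0, 'qpos': array([-1.34862014e+00,  3.00473319e-01,  1.52158473e+00,  2.00662265e-05,
        1.32071802e+00, -6.65732610e-02]), 'qd': array([-0.00016244,  0.00080988,  0.00031737, -0.00011124,  0.00012393,
        0.00055298]), 'tau': array([ 9.32189323e-04, -5.43495154e+01, -3.61795807e+01, -5.34668459e-05,
        4.13653426e-03, -3.32470631e-05]), 'eef_pos': array([ 0.15657426, -0.52697603,  0.21671857]), 'tcp_rot': array([-3.10773977e+00, -4.51814826e-01,  1.13994823e-04]), 'ft_force': array([-0.3547094 ,  0.07517474,  0.03663062]), 'moment': array([ 0.02843827, -0.02109153,  0.01702228]), 'finger_gap': 1.0001060039461573}
top {'fx': 465.4728302335917, 'fy': 465.4728302335917, 'cx': 316.3315433771652, 'cy': 196.07884998897666, 'R': array([[-0.02467253, -0.99959582,  0.01412295],
       [-0.99072524,  0.02256042, -0.13399448],
       [ 0.1336217 , -0.01729794, -0.99088144]]), 't': array([-0.02317357,  0.47297354,  1.53433653])}
scene {'fx': 364.53685852090285, 'fy': 364.53685852090285, 'cx': 314.8536379659064, 'cy': 198.15461621719078, 'R': array([[ 0.86993981,  0.49312686,  0.00553354],
       [ 0.27517649, -0.47607451, -0.83524305],
       [-0.4092464 ,  0.72813389, -0.54985309]]), 't': array([-0.3769778 , -0.05643712,  1.46444641])}
```

View pics/top0.png

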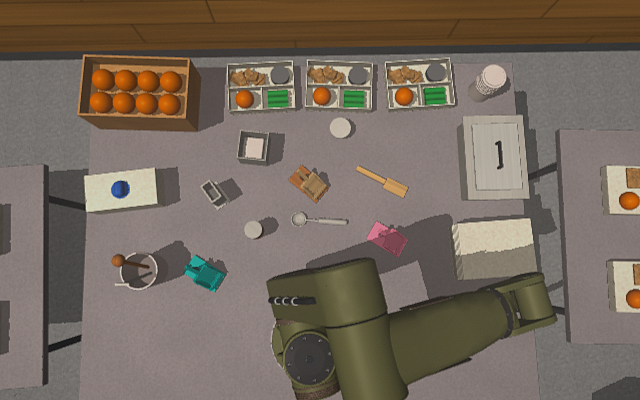

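View pics/scene0.png

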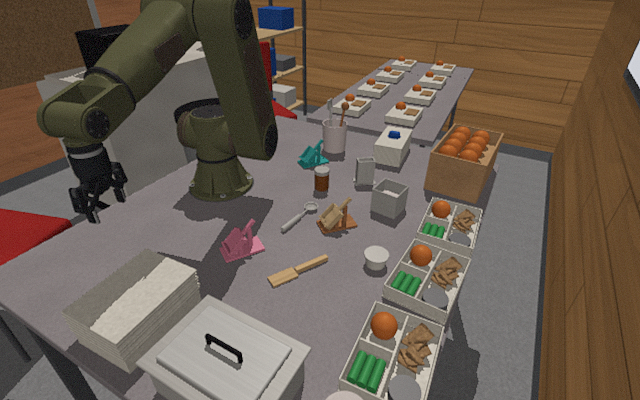

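The top view shows the spatula at (383,181), the wooden rest at (309,183) and the holder at about (214,193). The look-alikes are the pink rest (387,238), the turquoise rest (204,274), the wide bin (254,147) and the steel spoon (320,220). By the description I choose the wooden rest, the narrow steel box and the flat wooden spatula. I'll check that in a close crop.

Run:
```python
import cv2
p=cv2.imread("pics/top0.png")
c=cv2.resize(p[105:295,180:420],None,fx=3.3,fy=3.1,interpolation=cv2.INTER_CUBIC); c=cv2.resize(p[110:260,190:415],None,fx=3.5,fy=3.5,interpolation=cv2.INTER_CUBIC)
cv2.imwrite("pics/topcrop.png",c)
p=cv2.imread("pics/scene0.png")
cv2.imwrite("pics/scenecrop.png",cv2.resize(p[145:295,230:420],None,fx=4,fy=4,interpolation=cv2.INTER_CUBIC))
```

```text
(no output)
```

View pics/topcrop.png

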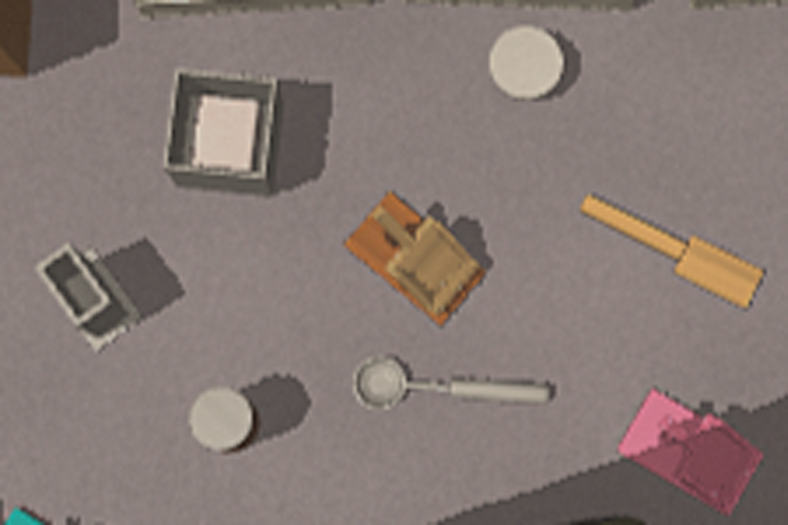

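View pics/scenecrop.png

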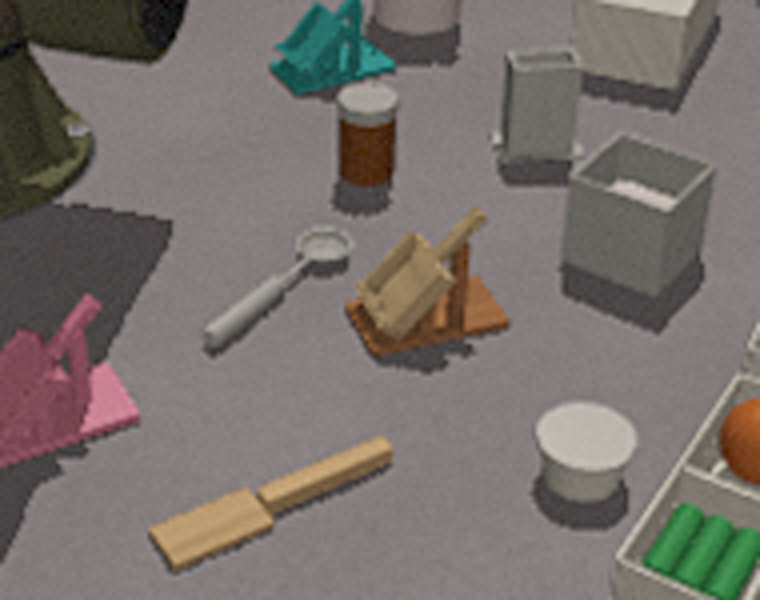

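The crop confirms the choice. The spatula lies with its blade at crop (720,270) and its handle end at (590,205). The tan-on-brown rest has its foot at lower right and its spine at upper left. The narrow slotted box is at (75,290). Now I'll measure them.

```bash
cat > h.py <<'E'
import numpy as np,cv2
from rig import ctrl,camera,calibration
def ray(n,uv,z,K=None):
    K=K or calibration(n);uv=np.atleast_2d(uv).astype(float)
    d=np.c_[(uv[:,0]-K['cx'])/K['fx'],(uv[:,1]-K['cy'])/K['fy'],np.ones(len(uv))]@K['R']
    c=-K['R'].T@K['t']
    return c+d*((z-c[2])/d[:,2])[:,None]
def proj(n,X,K=None):
    K=K or calibration(n);X=np.atleast_2d(X);x=X@K['R'].T+K['t']
    return np.c_[x[:,0]/x[:,2]*K['fx']+K['cx'],x[:,1]/x[:,2]*K['fy']+K['cy']]
def cloud(n,d,K=None):
    K=K or calibration(n);v,u=np.mgrid[:400,:640]
    P=np.stack([(u-K['cx'])/K['fx']*d,(v-K['cy'])/K['fy']*d,d],-1)
    return (P-K['t'])@K['R']
E
python3 - <<'E'
from h import *
p=cv2.imread("pics/top0.png");d=np.load("pics/top0.npy")
hsv=cv2.cvtColor(p,cv2.COLOR_BGR2HSV)
C=cloud("top",d)
print("table z",np.median(C[205:215,380:400,2]))
m=cv2.inRange(hsv,(10,90,120),(28,255,255))
roi=np.zeros_like(m);roi[155:205,345:415]=1;m*=roi
ys,xs=np.nonzero(m);print(len(xs),xs.min(),xs.max(),ys.min(),ys.max())
P=ray("top",np.c_[xs,ys],0.012)[:,:2]
r=cv2.minAreaRect(P.astype(np.float32)*1000);print(r,np.round(cv2.boxPoints(r)))
c=P.mean(0);w,V=np.linalg.eigh(np.cov((P-c).T));a=V[:,1]
s=(P-c)@a; t=(P-c)@V[:,0]
for lo in np.arange(-.11,.11,.02):
    k=(s>lo)&(s<lo+.02)
    if k.sum(): print(round(lo,2),k.sum(),np.round([t[k].min()*1e3,t[k].max()*1e3,t[k].mean()*1e3],1),np.median(C[ys[k],xs[k],2]))
print(c,a,s.min(),s.max())
# holder rim
for nm,(r0,r1,c0,c1),lo,hi in [("holder",(170,215,195,240),.09,.115),("bin",(125,170,230,280),.08,.1),("jar",(210,245,235,275),.075,.1),("tub",(110,145,320,360),.03,.05)]:
    sub=C[r0:r1,c0:c1].reshape(-1,3);k=(sub[:,2]>lo)&(sub[:,2]<hi);q=sub[k]
    print(nm,k.sum(),q.mean(0),cv2.minAreaRect((q[:,:2]*1000).astype(np.float32)))
sub=C[155:210,280:335].reshape(-1,3)
for z in np.arange(.0,.12,.01):
    k=(sub[:,2]>z)&(sub[:,2]<z+.01)
    if k.sum()>3 and z>0.005: print(round(z,2),k.sum(),sub[k].mean(0).round(4))
E
```

```text
table z -0.0017751871170344669
453 356 407 166 197
((525.496337890625, -256.66595458984375), (187.9097442626953, 42.167633056640625), 61.60784912109375) [[ 462. -329.]
 [ 499. -349.]
 [ 589. -184.]
 [ 552. -164.]]
-0.09 18 [-19.6  19.4   1.5] 0.006255302073708663
-0.07 72 [-21.   21.2   0.3] 0.006340457759439405
-0.05 70 [-20.8  19.9  -0.4] 0.006667433412022611
-0.03 71 [-20.7  20.2  -0.2] 0.005556616752652197
-0.01 59 [-20.4  20.4  -0. ] 0.007304765915617341
0.01 33 [-10.5   8.3  -1. ] 0.01615080204938185
0.03 31 [-8.8  8.6  0. ] 0.013227967721662981
0.05 32 [-10.1   8.8  -0.4] 0.015246209272927023
0.07 31 [-8.3  9.1  0.5] 0.015210472689142286
0.09 32 [-8.1  9.4  0.7] 0.01486359249011214
[ 0.51730001 -0.27353693] [0.48668951 0.87357502] -0.07537243806813441 0.11276270678887702
holder 112 [0.48574109 0.30601931 0.09813497] ((486.22125244140625, 306.32281494140625), (69.130126953125, 38.058475494384766), 34.776153564453125)
bin 153 [0.6384122  0.17294434 0.08751165] ((637.9811401367188, 172.23297119140625), (96.20413208007812, 96.98916625976562), 82.78413391113281)
jar 256 [0.36150087 0.17294847 0.08516089] ((362.5901794433594, 173.1344451904297), (56.613914489746094, 55.54299545288086), 25.977733612060547)
tub 341 [ 0.7054327  -0.12118384  0.03798256] ((715.6646728515625, -142.06353759765625), (68.95506286621094, 118.89956665039062), 25.10700035095215)
0.01 116 [ 0.5245 -0.0027  0.0126]
0.02 103 [ 0.4916 -0.0375  0.0257]
0.03 88 [ 0.4985 -0.0303  0.0346]
0.04 65 [ 0.5088 -0.0212  0.0447]
0.05 79 [ 0.5163 -0.0144  0.0552]
0.06 69 [ 0.5189 -0.0057  0.0641]
0.07 20 [0.5239 0.0019 0.0744]
0.08 12 [0.5349 0.0109 0.0847]
0.09 21 [0.5439 0.0195 0.0955]
0.1 4 [0.5469 0.0241 0.1018]
```

Call:
step_arm --steps '[[[1,-0.8,-0.4],-8],[[2,-1.6,-0.8],-16],[[2.8,-2.2,-1.2],-24],[[3.6,-2.8,-1.6],-32],[[4.4,-3.4,-1.6],-40]]' --fingers 0 --newtons 20

```text
time_s: 0.6
eef_pos: [0.2962, -0.3321, 0.2919]
tcp_rot: [2.762, 1.494, 0.0]
ft_force: [-0.1, -0.8, -0.1]
finger_gap: 1.003
```

Run:
```python
from h import *
s=ctrl.sense();print(s['eef_pos'],s['qpos'],s['time_s'])
p,d=camera("wrist");cv2.imwrite("pics/w1.png",p);K=calibration("wrist");print(K)
```

```text
[ 0.29624706 -0.3321363   0.29189874] [-9.24775260e-01  9.07982957e-03  1.68287060e+00 -6.78981633e-06
  1.44800912e+00 -3.46006242e-01] 0.6
{'fx': 356.3217071555643, 'fy': 356.3217071555643, 'cx': 320.93715161715846, 'cy': 198.5904814045082, 'R': array([[ 0.84390871, -0.53647733,  0.00318774],
       [-0.50777984, -0.79682013,  0.32747109],
       [-0.17314076, -0.27797438, -0.94485582]]), 't': array([-0.43068254, -0.17499417,  0.41418363])}
```

View pics/w1.png

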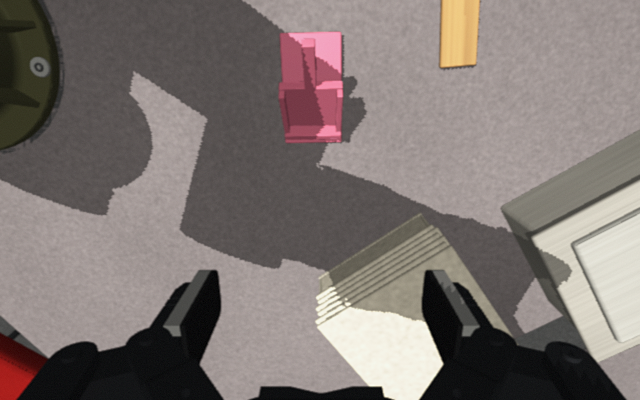

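The picture shows the pink look-alike at (312,85) and the blade at (460,30). Image up is tool +x. On to a view over the rest.

Call:
step_arm --steps '[[[1,0,0],3],[[2,0,0],6],[[3,0.1,0],9],[[4,0.1,0],9],[[5,0.2,0],9]]'

```text
time_s: 1.15
eef_pos: [0.442, -0.1288, 0.2906]
tcp_rot: [2.875, 1.266, -0.0]
ft_force: [1.4, -1.9, -0.2]
finger_gap: 1.003
```

Call:
step_arm --steps '[[[0.8,0.3,0],0],[[1.6,0.6,0],0],[[1.6,0.6,0],0],[[1.6,0.6,0],0]]'

```text
time_s: 1.55
eef_pos: [0.5176, -0.0917, 0.2897]
tcp_rot: [-2.873, -1.268, 0.002]
ft_force: [-0.4, -0.7, 0.2]
finger_gap: 1.0
```

Run:
```python
from h import *
s=ctrl.sense();print(s['eef_pos'],s['tcp_rot'],s['time_s'])
K=calibration("wrist");p,d=camera("wrist");cv2.imwrite("pics/w2.png",p);np.save("pics/w2.npy",d)
import pickle;pickle.dump(K,open("pics/w2.pkl","wb"))
```

```text
[ 0.51756134 -0.09168916  0.28965975] [-2.87338224e+00 -1.26758248e+00  2.32728903e-03] 1.55
```

View pics/w2.png

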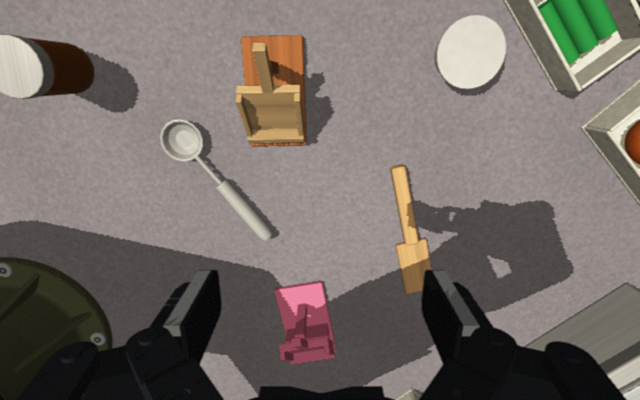

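The wrist view shows the rest (spine top at (261,45), lip at (274,140)) and the spatula (handle end at (399,168), blade end at (415,290)). I'll measure both here and compare with the top view.

Run:
```python
from h import *
import pickle
K=pickle.load(open("pics/w2.pkl","rb"));p=cv2.imread("pics/w2.png");d=np.load("pics/w2.npy")
C=cloud("wrist",d,K);hsv=cv2.cvtColor(p,cv2.COLOR_BGR2HSV)
print("table",np.median(C[180:220,330:370,2]))
sub=C[25:155,230:315].reshape(-1,3)
hh=hsv[25:155,230:315].reshape(-1,3)
print("rest hsv tan,brown",hsv[120,275],hsv[60,290])
br=(hh[:,1]>150)&(sub[:,2]>.002)&(sub[:,2]<.02)
print("brown",br.sum(),np.median(sub[br,2]),cv2.minAreaRect((sub[br,:2]*1000).astype(np.float32)))
ax=None
# ramp surface: tan points; bin by height
tan=(hh[:,1]<=150)&(sub[:,2]>.025)
q=sub[tan]
for th in [47.6]:
    e=np.array([np.cos(np.radians(th)),np.sin(np.radians(th))]);n=np.array([-e[1],e[0]])
for z in np.arange(.02,.12,.01):
    k=(q[:,2]>z)&(q[:,2]<z+.01)
    if k.sum()>3:
        t=q[k,:2]@n;print(round(z,2),k.sum(),q[k].mean(0).round(4),'n',np.round([t.min(),t.max(),(t.min()+t.max())/2],4),'x-z',np.round((q[k,:2]@e-q[k,2]).mean(),4))
# spatula
m=cv2.inRange(hsv,(10,100,60),(28,255,255));r=np.zeros_like(m);r[155:300,380:435]=1;m*=r
ys,xs=np.nonzero(m)
Kt=K
P=ray("wrist",np.c_[xs,ys],.012,K)[:,:2]
R=cv2.minAreaRect((P*1000).astype(np.float32));print("spat",len(xs),R)
a=np.array([np.cos(np.radians(61)),np.sin(np.radians(61))]);c=np.array(R[0])/1000;b=np.array([-a[1],a[0]])
s=(P-c)@a;t=(P-c)@b
mid=[];
for lo in np.arange(-.1,.1,.01):
    k=(s>lo)&(s<=lo+.01)
    if k.sum()>5: 
        mid.append((lo+.005,(t[k].min()+t[k].max())/2,t[k].max()-t[k].min(),np.median(C[ys[k],xs[k],2])))
print(np.round(mid,4)); mm=np.array(mid);print("slope deg",np.degrees(np.polyfit(mm[:,0],mm[:,1],1)[0]))
print(s.min(),s.max())
```

```text
table 0.00034026831659740575
rest hsv tan,brown [ 17 123 151] [ 12 169 177]
brown 2453 0.00936225011913589 ((522.3001708984375, -6.607734680175781), (122.90316772460938, 68.26445770263672), 48.94673538208008)
0.02 542 [ 0.493  -0.0388  0.0277] n [-0.4233 -0.3583 -0.3908] x-z 0.2761
0.03 683 [ 0.4976 -0.033   0.0339] n [-0.4229 -0.3574 -0.3902] x-z 0.2773
0.04 523 [ 0.5078 -0.0202  0.045 ] n [-0.4226 -0.3572 -0.3899] x-z 0.2824
0.05 608 [ 0.5151 -0.0124  0.0552] n [-0.4227 -0.3562 -0.3894] x-z 0.2829
0.06 900 [ 0.5227 -0.0047  0.0641] n [-0.4226 -0.3566 -0.3896] x-z 0.2849
0.07 189 [0.5289 0.0006 0.0742] n [-0.4221 -0.3568 -0.3894] x-z 0.2829
0.08 152 [0.5378 0.0112 0.0853] n [-0.395  -0.3832 -0.3891] x-z 0.2856
0.09 207 [0.5458 0.0206 0.0958] n [-0.3948 -0.3825 -0.3887] x-z 0.2874
0.1 120 [0.549  0.0247 0.1019] n [-0.3944 -0.3826 -0.3885] x-z 0.2865
spat 2485 ((528.9979248046875, -253.41346740722656), (187.8849334716797, 41.462684631347656), 61.573970794677734)
[[-0.095   0.0073  0.0244  0.0083]
 [-0.085   0.0061  0.0275  0.0083]
 [-0.075   0.0046  0.0303  0.0084]
 [-0.065  -0.0001  0.0402  0.0084]
 [-0.055  -0.0005  0.041   0.0083]
 [-0.045  -0.0003  0.0412  0.0084]
 [-0.035  -0.0005  0.0412  0.0082]
 [-0.025  -0.0003  0.0414  0.0083]
 [-0.015  -0.0001  0.0412  0.0092]
 [-0.005  -0.0009  0.0187  0.0162]
 [ 0.005  -0.0008  0.0183  0.0161]
 [ 0.015  -0.0004  0.0182  0.0163]
 [ 0.025  -0.0005  0.0185  0.0161]
 [ 0.035  -0.0003  0.018   0.0163]
 [ 0.045  -0.0004  0.0186  0.0161]
 [ 0.055  -0.0004  0.0185  0.0161]
 [ 0.065  -0.0003  0.0186  0.0162]
 [ 0.075  -0.0001  0.0187  0.0161]
 [ 0.085  -0.0001  0.0186  0.016 ]
 [ 0.095   0.0003  0.0165  0.0127]]
slope deg -1.3527686965736436
-0.09391225898213033 0.09389302937124683
```

Run:
```python
from h import *
import pickle
K=pickle.load(open("pics/w2.pkl","rb"));p=cv2.imread("pics/w2.png");d=np.load("pics/w2.npy")
C=cloud("wrist",d,K);hsv=cv2.cvtColor(p,cv2.COLOR_BGR2HSV)
sub=C[25:155,230:315].reshape(-1,3);hh=hsv[25:155,230:315].reshape(-1,3)
q=sub[(sub[:,2]>.022)]
for th in (48.0,48.9):
    th=np.radians(th);e=np.array([np.cos(th),np.sin(th)]);n=np.array([-e[1],e[0]])
    E=q[:,:2]@e;N=q[:,:2]@n;Z=q[:,2]
    for z in np.arange(.025,.11,.01):
        k=(Z>z)&(Z<z+.01);print(round(z,3),'mid n',round((N[k].min()+N[k].max())/2,4),round(np.ptp(N[k]),4))
mid=-.3975
k=(abs(N-mid)<.004)
for a in np.arange(.28,.39,.006):
    j=k&(E>=a)&(E<a+.006)
    if j.sum(): print(round(a+.003,4),np.round([Z[j].min(),np.median(Z[j]),Z[j].max(),np.median(E[j]-Z[j])],4))
print("maxE of spine",E[k&(Z>.09)].max(),Z[k].max())
# spatula handle
S=C[155:300,380:435].reshape(-1,3);S=S[(S[:,2]>.0125)&(S[:,2]<.02)]
th=np.radians(61.4);a=np.array([np.cos(th),np.sin(th)]);b=np.array([-a[1],a[0]])
c=np.array([.529,-.2534]);s=(S[:,:2]-c)@a;t=(S[:,:2]-c)@b
print("handle s",s.min(),s.max(),np.percentile(s,[1,99]),"t",t.min(),t.max(),cv2.minAreaRect((S[:,:2]*1000).astype(np.float32)))
```

```text
0.025 mid n -0.3925 0.0659
0.035 mid n -0.3922 0.0657
0.045 mid n -0.3924 0.0652
0.055 mid n -0.3918 0.0663
0.065 mid n -0.3917 0.0655
0.075 mid n -0.3917 0.0119
0.085 mid n -0.3915 0.0122
0.095 mid n -0.3912 0.012Traceback (most recent call last):
  File "<stdin>", line 11, in <module>
    return umr_minimum(a, axis, None, out, keepdims, initial, where)
ValueError: zero-size array to reduction operation minimum which has no identity
```

Run:
```python
from h import *
import pickle
K=pickle.load(open("pics/w2.pkl","rb"));p=cv2.imread("pics/w2.png");d=np.load("pics/w2.npy")
C=cloud("wrist",d,K)
sub=C[25:155,230:315].reshape(-1,3)
q=sub[(sub[:,2]>.022)]
th=np.radians(48.9);e=np.array([np.cos(th),np.sin(th)]);n=np.array([-e[1],e[0]])
E=q[:,:2]@e;N=q[:,:2]@n;Z=q[:,2]
for z in np.arange(.025,.1,.01):
        k=(Z>z)&(Z<z+.01);print(round(z,3),'mid n',round((N[k].min()+N[k].max())/2,4),round(np.ptp(N[k]),4))
k=(abs(N+.398)<.004)
for a in np.arange(.28,.39,.006):
    j=k&(E>=a)&(E<a+.006)
    if j.sum(): print(round(a+.003,4),np.round([Z[j].min(),np.median(Z[j]),Z[j].max(),np.median(E[j]-Z[j])],4))
print("maxE of spine",E[k&(Z>.09)].max(),Z[k].max())
S=C[155:300,380:435].reshape(-1,3);S=S[(S[:,2]>.0125)&(S[:,2]<.02)]
th=np.radians(61.4);a=np.array([np.cos(th),np.sin(th)]);b=np.array([-a[1],a[0]])
c=np.array([.529,-.2534]);s=(S[:,:2]-c)@a;t=(S[:,:2]-c)@b
print("handle s",s.min(),s.max(),np.percentile(s,[1,99]),"t",t.min(),t.max(),cv2.minAreaRect((S[:,:2]*1000).astype(np.float32)))
```

```text
0.025 mid n -0.3971 0.0658
0.035 mid n -0.3971 0.0658
0.045 mid n -0.3974 0.0653
0.055 mid n -0.3971 0.066
0.065 mid n -0.3971 0.0655
0.075 mid n -0.3973 0.0118
0.085 mid n -0.3973 0.0122
0.095 mid n -0.3973 0.0119
0.283 [0.0268 0.0283 0.0297 0.2559]
0.289 [0.0273 0.031  0.0328 0.2579]
0.295 [0.0227 0.0258 0.0297 0.2686]
0.301 [0.0221 0.0251 0.0289 0.2757]
0.307 [0.027  0.0311 0.0343 0.2759]
0.313 [0.0324 0.0368 0.0402 0.2762]
0.319 [0.0399 0.0424 0.0462 0.2758]
0.325 [0.0451 0.0488 0.0528 0.2759]
0.331 [0.0522 0.0554 0.0581 0.2759]
0.337 [0.0583 0.062  0.0656 0.2757]
0.343 [0.0639 0.0672 0.0704 0.2758]
0.349 [0.0696 0.0733 0.0769 0.276 ]
0.355 [0.0757 0.0793 0.0824 0.276 ]
0.361 [0.0521 0.0853 0.0892 0.2759]
0.367 [0.0878 0.0913 0.0948 0.2759]
0.373 [0.0934 0.0973 0.1011 0.2758]
0.379 [0.0993 0.1023 0.1048 0.2763]
0.385 [0.0956 0.0996 0.1024 0.2843]
maxE of spine 0.38591400801047654 0.10484988415919339
handle s -0.017387298910703338 0.092714564907763 [-0.01498097  0.09137439] t -0.009377547911015428 0.009068854995384925 ((547.1451416015625, -220.39926147460938), (110.09191131591797, 18.262632369995117), 61.553192138671875)
```

Measurements agree with the given sizes: rest yaw 48.9°, bed width, a clean 45° slope with x−z = 0.276, and a 110×18 mm handle. Now I approach the handle, about 3 mm to the handle side of the spatula's centre.

Call:
step_arm --steps '[[[-0.6,0.65,0.4],-5],[[-1.2,1.3,0.8],-10],[[-1.8,1.9,1.3],-13.95],[[-2.22,2.35,1.9],-13.95],[[-2.22,2.35,2.8],-13.95]]'

```text
time_s: 2.1
eef_pos: [0.5286, -0.2579, 0.1513]
tcp_rot: [2.7, 1.598, 0.003]
ft_force: [0.9, 0.3, -1.9]
finger_gap: 1.001
```

Call:
step_arm --steps '[[[0,0,1],0],[[0,0,1],0],[[0,0,1],0]]'

```text
time_s: 2.4
eef_pos: [0.5291, -0.2539, 0.1022]
tcp_rot: [2.7, 1.605, 0.0]
ft_force: [-0.3, 0.9, 1.4]
finger_gap: 1.001
```

```bash
cat >> h.py <<'E'
from scipy.spatial.transform import Rotation as Ro
def tgt(P,yawdeg):
    s=ctrl.sense();R=Ro.from_rotvec(s['tcp_rot']).as_matrix()
    yaw=np.degrees(np.arctan2(R[1,0],R[0,0]))
    print('t',s['time_s'],'pos',s['eef_pos'].round(4),'yaw',round(yaw,2),'tilt z',R[:,2].round(4),'F',s['ft_force'].round(1),'gap',round(s['finger_gap'],3))
    dl=(R.T@(np.array(P)-s['eef_pos']))/.05
    print('shift units',dl.round(3),'spin',round((yaw-yawdeg+180)%360-180,2))
E
python3 - <<'E'
from h import *
tgt([.5295,-.2530,.011],61.55)
p,d=camera("wrist");cv2.imwrite("pics/w3.png",p)
E
```

```text
t 2.4 pos [ 0.5291 -0.2539  0.1022] yaw 61.45 tilt z [ 3.e-04 -2.e-04 -1.e+00] F [-0.3  0.9  1.4] gap 1.001
shift units [ 2.000e-02 -1.000e-03  1.824e+00] spin -0.1
```

View pics/w3.png

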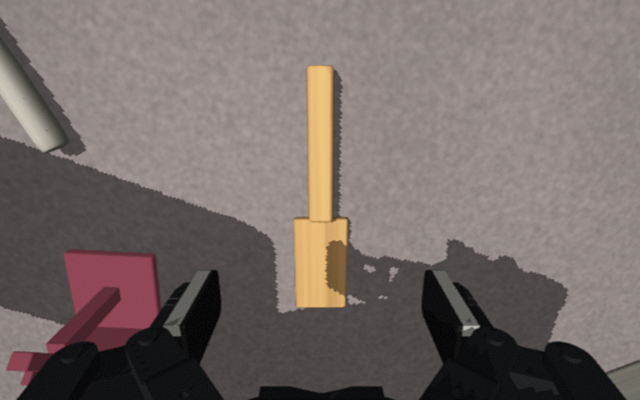

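The spatula lies straight along tool x, between the fingers (handle base at (320,218)), and pink is well aside. Descending and closing.

Call:
step_arm --steps '[[[0.02,0,0.9],0],[[0.02,0,1.5],0],[[0.02,0,1.82],0],[[0.02,0,1.82],0]]'

```text
time_s: 2.85
eef_pos: [0.5299, -0.2525, 0.01]
tcp_rot: [-2.7, -1.606, 0.0]
ft_force: [0.7, 0.2, 0.9]
finger_gap: 1.001
```

Call:
step_arm --steps '[[[0,0,0],0],[[0,0,0],0],[[0,0,0],0],[[0,0,0],0],[[0,0,0],0]]' --fingers 1 --newtons 25

```text
time_s: 3.35
eef_pos: [0.5299, -0.2525, 0.01]
tcp_rot: [2.7, 1.606, 0.0]
ft_force: [0.3, 0.4, 0.2]
finger_gap: 0.143
```

Call:
step_arm --steps '[[[0,0,0],0],[[0,0,0],0],[[0,0,0],0],[[0,0,0],0],[[0,0,0],0]]'

```text
time_s: 3.85
eef_pos: [0.5297, -0.2524, 0.0096]
tcp_rot: [-2.7, -1.606, 0.0]
ft_force: [0.6, -0.2, -0.9]
finger_gap: 0.0
```

The fingers shut fully, so I haven't got it. Looking.

Run:
```python
from h import *
tgt([.5295,-.2530,.011],61.55)
p,d=camera("wrist");cv2.imwrite("pics/w4.png",p)
p,d=camera("scene");cv2.imwrite("pics/s4.png",cv2.resize(p[180:330,230:420],None,fx=4,fy=4,interpolation=cv2.INTER_CUBIC))
```

```text
t 3.85 pos [ 0.5297 -0.2524  0.0096] yaw 61.5 tilt z [-0.  0. -1.] F [ 0.6 -0.2 -0.9] gap 0.0
shift units [-0.013  0.002 -0.029] spin -0.05
```

View pics/w4.png

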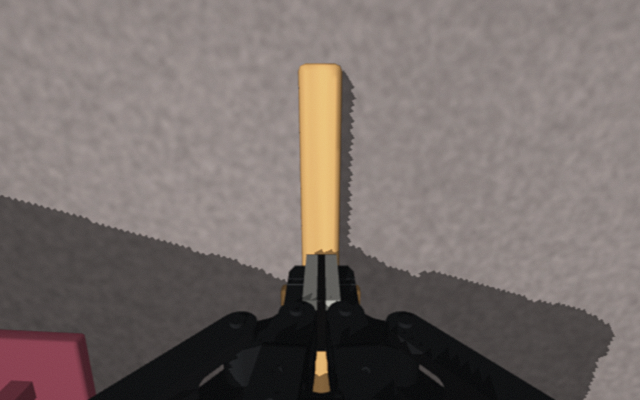

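View pics/s4.png

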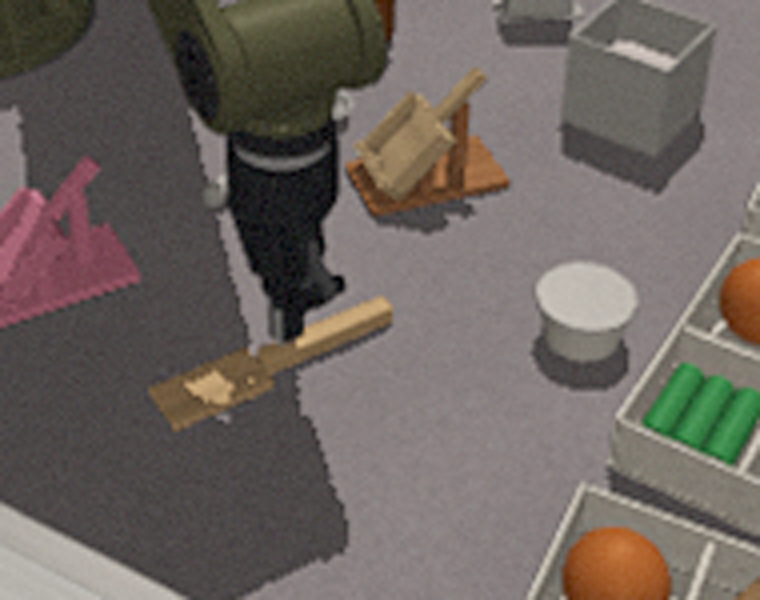

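Run:
```python
from h import *
K=calibration("wrist");p,d=camera("wrist");C=cloud("wrist",d,K)
for v in (200,230,245,250,256,262,270,280,290,300,320,360,380): print(v,[C[v,u].round(3).tolist() for u in (310,320,332)])
K=calibration("scene");print(proj("scene",[[.5297,-.2524,0.0016],[.5297,-.2524,.0096],[.5297,-.2524,.02]]))
p,d=camera("scene");C=cloud("scene",d)
for v in range(255,275,2): print(v,[C[v,u].round(3).tolist() for u in (298,302,306)])
cv2.imwrite("pics/s5.png",cv2.resize(p[225:295,260:340],None,fx=8,fy=8,interpolation=cv2.INTER_CUBIC))
```

```text
200 [[0.542, -0.221, 0.016], [0.546, -0.223, 0.016], [0.551, -0.226, 0.016]]
230 [[0.535, -0.234, 0.015], [0.539, -0.236, 0.017], [0.544, -0.239, 0.017]]
245 [[0.532, -0.24, 0.017], [0.536, -0.243, 0.016], [0.54, -0.246, 0.016]]
250 [[0.53, -0.243, 0.016], [0.534, -0.245, 0.016], [0.539, -0.248, 0.015]]
256 [[0.533, -0.239, 0.03], [0.536, -0.242, 0.03], [0.541, -0.244, 0.029]]
262 [[0.533, -0.24, 0.035], [0.537, -0.241, 0.036], [0.541, -0.244, 0.035]]
270 [[0.533, -0.24, 0.042], [0.536, -0.242, 0.041], [0.54, -0.244, 0.041]]
280 [[0.533, -0.24, 0.049], [0.537, -0.241, 0.049], [0.541, -0.244, 0.049]]
290 [[0.533, -0.24, 0.056], [0.536, -0.242, 0.055], [0.54, -0.244, 0.055]]
300 [[0.533, -0.24, 0.061], [0.536, -0.243, 0.06], [0.54, -0.243, 0.062]]
320 [[0.534, -0.239, 0.074], [0.533, -0.249, 0.062], [0.54, -0.243, 0.073]]
360 [[0.526, -0.254, 0.072], [0.5, -0.309, 0.009], [0.533, -0.256, 0.074]]
380 [[0.525, -0.256, 0.079], [0.492, -0.322, 0.008], [0.531, -0.26, 0.078]]
[[300.92142052 269.53496515]
 [300.87877216 267.53061286]
 [300.82279654 264.89991694]]
255 [[0.531, -0.268, 0.071], [0.551, -0.279, 0.088], [0.568, -0.287, 0.103]]
257 [[0.529, -0.265, 0.06], [0.549, -0.276, 0.078], [0.567, -0.285, 0.094]]
259 [[0.528, -0.264, 0.052], [0.549, -0.277, 0.072], [0.518, -0.204, -0.002]]
261 [[0.527, -0.263, 0.043], [0.539, -0.261, 0.047], [0.523, -0.213, 0.0]]
263 [[0.528, -0.265, 0.037], [0.54, -0.262, 0.04], [0.535, -0.233, 0.014]]
265 [[0.527, -0.264, 0.028], [0.539, -0.261, 0.031], [0.541, -0.242, 0.016]]
267 [[0.525, -0.261, 0.016], [0.534, -0.253, 0.015], [0.542, -0.244, 0.011]]
269 [[0.529, -0.267, 0.015], [0.537, -0.258, 0.011], [0.541, -0.243, 0.002]]
271 [[0.529, -0.267, 0.008], [0.536, -0.256, 0.002], [0.544, -0.247, -0.002]]
273 [[0.531, -0.271, 0.004], [0.538, -0.26, -0.001], [0.549, -0.256, 0.0]]
```

View pics/s5.png

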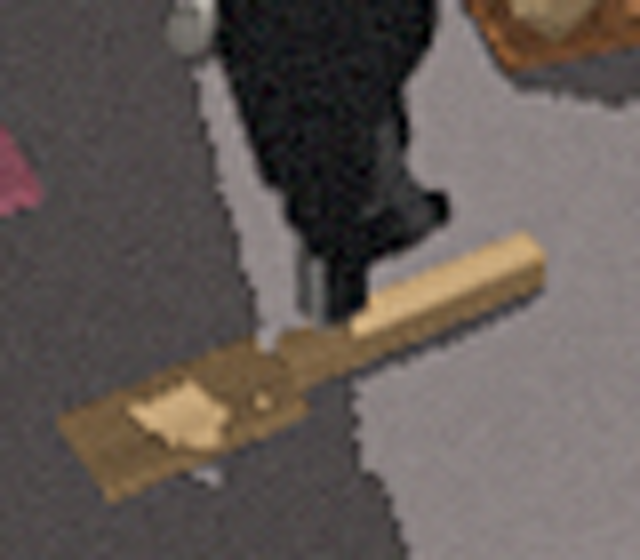

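Run:
```python
from h import *
K=calibration("wrist");p,d=camera("wrist");C=cloud("wrist",d,K)
for u in (290,300,308,314,328,336,350):
    print(u,[(v,C[v,u].round(4).tolist()) for v in range(248,292) if C[v,u,2]>.018][:1])
k=(C[...,2]>.0175)&(C[...,2]<.032);k[:240]=0
ys,xs=np.nonzero(k);print(len(xs),xs.min(),xs.max(),ys.min(),ys.max(),C[ys,xs].min(0),np.median(C[ys,xs],0))
K=calibration("scene");p,d=camera("scene");C=cloud("scene",d)
for u in range(296,308,2):
    print(u,[C[v,u,2].round(3).item() for v in range(258,272)])
```

```text
290 [(269, [0.5231, -0.2394, 0.0334])]
300 [(266, [0.5266, -0.2415, 0.0306])]
308 [(254, [0.5317, -0.2394, 0.0276])]
314 [(254, [0.5342, -0.2403, 0.0284])]
328 [(254, [0.5392, -0.2438, 0.027])]
336 [(259, [0.5423, -0.245, 0.0323])]
350 [(268, [0.5456, -0.2515, 0.0327])]
342 0 348 240 399 [ 0.340174   -0.25132732  0.01751573] [ 0.53127117 -0.24144506  0.02757   ]
296 [-0.002, -0.003, 0.001, -0.003, -0.003, -0.003, -0.001, -0.001, 0.016, 0.018, 0.017, 0.017, 0.015, 0.013]
298 [0.052, 0.05, 0.047, 0.043, 0.04, 0.035, 0.028, 0.025, 0.015, 0.019, 0.015, 0.012, 0.012, 0.007]
300 [0.056, 0.054, 0.05, 0.045, 0.042, 0.036, 0.032, 0.027, 0.023, 0.016, 0.018, 0.015, 0.01, 0.005]
302 [0.077, 0.074, 0.05, 0.046, 0.042, 0.038, 0.038, 0.031, 0.015, 0.015, 0.013, 0.008, 0.008, 0.004]
304 [0.085, 0.053, 0.048, 0.045, 0.042, 0.037, 0.029, 0.015, 0.016, 0.014, 0.012, 0.005, 0.003, -0.0]
306 [-0.002, 0.001, -0.002, 0.001, 0.015, 0.015, 0.016, 0.017, 0.013, 0.012, 0.009, 0.005, 0.0, -0.001]
```

Both cameras put the shut fingertips at z ≈ 0.025–0.027, about 16 mm above the TCP rather than 8 mm ahead of it. They closed over the handle. I'll use the seen offset: reopen, go about 21 mm lower, watch the force and grip.

Call:
step_arm --steps '[[[0,0,0],0],[[0,0,0],0],[[0,0,0],0],[[0,0,0],0],[[0,0,0],0]]' --fingers 0

```text
time_s: 4.65
eef_pos: [0.5298, -0.2524, 0.0096]
tcp_rot: [-2.7, -1.606, 0.0]
ft_force: [-0.2, 1.0, -0.5]
finger_gap: 0.844
```

Call:
step_arm --steps '[[[0,0,0],0],[[0,0,0],0],[[0,0,0.1],0],[[0,0,0.2],0],[[0,0,0.2],0]]'

```text
time_s: 5.15
eef_pos: [0.5293, -0.2521, -0.0015]
tcp_rot: [-2.699, -1.606, 0.001]
ft_force: [-0.2, 0.3, -0.1]
finger_gap: 0.999
```

Run:
```python
from h import *
tgt([.5295,-.2530,-.010],61.55)
K=calibration("wrist");p,d=camera("wrist");cv2.imwrite("pics/w5.png",p);C=cloud("wrist",d,K)
for u in (190,200,205,210,215,430,436,440,450): print(u,[(v,C[v,u].round(4).tolist()) for v in range(250,330) if C[v,u,2]>.012][:2])
```

```text
t 5.15 pos [ 0.5293 -0.2521 -0.0015] yaw 61.5 tilt z [-1.3e-03  7.0e-04 -1.0e+00] F [-0.2  0.3 -0.1] gap 0.999
shift units [-0.013  0.012  0.171] spin -0.05
190 [(282, [0.493, -0.2181, 0.0392]), (283, [0.4936, -0.218, 0.0405])]
200 [(270, [0.4933, -0.2188, 0.0297]), (271, [0.4938, -0.2188, 0.0309])]
205 [(270, [0.495, -0.2199, 0.0295]), (271, [0.4954, -0.2199, 0.0306])]
210 [(270, [0.4972, -0.2206, 0.0303]), (271, [0.4974, -0.2207, 0.0311])]
215 [(270, [0.4979, -0.2222, 0.0285]), (271, [0.4978, -0.2225, 0.0287])]
430 [(270, [0.5746, -0.2624, 0.0305]), (271, [0.5744, -0.2628, 0.0305])]
436 [(270, [0.5767, -0.2642, 0.0296]), (271, [0.5765, -0.2644, 0.0299])]
440 [(270, [0.5781, -0.2649, 0.0296]), (271, [0.5779, -0.2642, 0.0312])]
450 [(280, [0.5794, -0.2652, 0.0375]), (281, [0.5792, -0.2653, 0.038])]
```

View pics/w5.png

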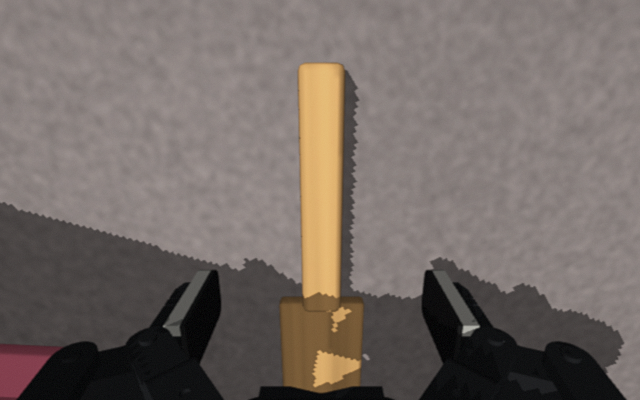

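Open tips are at z ≈ 0.030 (TCP + 31 mm). When closed on the handle they should be at about TCP + 18 mm. Going to TCP z ≈ −0.014.

Call:
step_arm --steps '[[[0,0,0.12],0],[[0,0,0.24],0],[[0,0,0.24],0]]'

```text
time_s: 5.5
eef_pos: [0.5292, -0.2521, -0.0135]
tcp_rot: [-2.699, -1.605, 0.001]
ft_force: [0.2, -0.1, -0.2]
finger_gap: 0.999
```

Call:
step_arm --steps '[[[0,0,0],0],[[0,0,0],0],[[0,0,0],0],[[0,0,0],0],[[0,0,0],0]]' --fingers 1 --newtons 25

```text
time_s: 6.0
eef_pos: [0.5299, -0.2525, -0.0121]
tcp_rot: [2.7, 1.606, 0.0]
ft_force: [-0.2, -0.8, -1.9]
finger_gap: 0.201
```

Call:
step_arm --steps '[[[0,0,0],0],[[0,0,0],0],[[0,0,0],0]]'

```text
time_s: 6.3
eef_pos: [0.5299, -0.2525, -0.0122]
tcp_rot: [2.7, 1.606, 0.0]
ft_force: [-0.3, -0.5, 3.5]
finger_gap: 0.205
```

Gripped (gap 0.205 ≈ 17.5 mm). Lifting.

Call:
step_arm --steps '[[[0,0,-0.3],0],[[0,0,-0.9],0],[[0,0,-1.7],0],[[0,0,-2.5],0],[[0,0,-3.3],0]]'

```text
time_s: 6.8
eef_pos: [0.5293, -0.2522, 0.1551]
tcp_rot: [-2.7, -1.606, -0.0]
ft_force: [-0.2, -0.3, -1.2]
finger_gap: 0.2
```

Call:
step_arm --steps '[[[0,0,-0.3],0],[[0,0,-0.6],0],[[0,0,-0.6],0],[[0,0,-0.6],0]]'

```text
time_s: 7.2
eef_pos: [0.5295, -0.2522, 0.1825]
tcp_rot: [-2.7, -1.606, 0.0]
ft_force: [0.7, -0.1, -1.4]
finger_gap: 0.204
```

Run:
```python
from h import *
tgt([.5295,-.2530,-.010],61.55)
p,d=camera("wrist");cv2.imwrite("pics/w6.png",p)
p,d=camera("scene");cv2.imwrite("pics/s6.png",cv2.resize(p[130:330,200:420],None,fx=3,fy=3,interpolation=cv2.INTER_CUBIC))
```

```text
t 7.2 pos [ 0.5295 -0.2522  0.1825] yaw 61.5 tilt z [-2.e-04  1.e-04 -1.e+00] F [ 0.7 -0.1 -1.4] gap 0.204
shift units [-0.014  0.008  3.85 ] spin -0.05
```

View pics/w6.png

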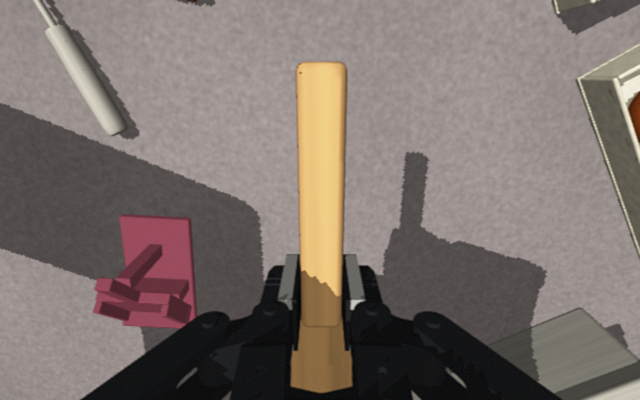

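View pics/s6.png

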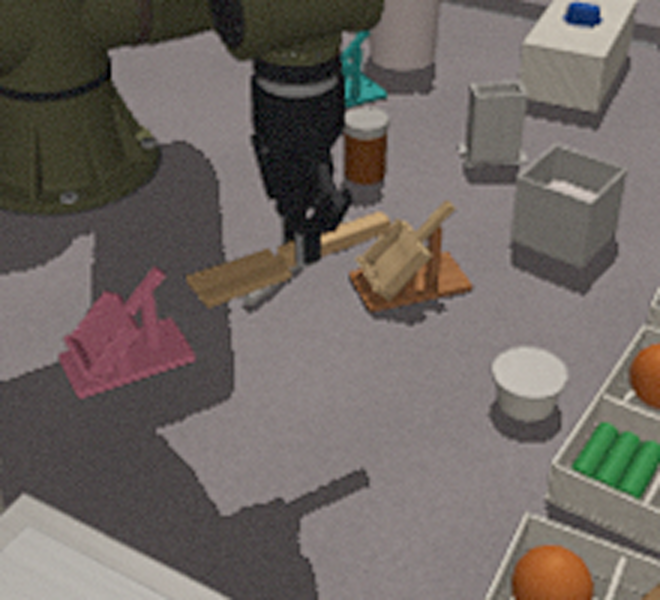

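Held and about level. I'll measure how it sits in the grip.

```bash
cat >> h.py <<'E'
def inhand():
    """wood points seen by wrist, in tool frame (x fwd,y jaw,z down)"""
    s=ctrl.sense();R=Ro.from_rotvec(s['tcp_rot']).as_matrix()
    K=calibration("wrist");p,d=camera("wrist");C=cloud("wrist",d,K)
    hsv=cv2.cvtColor(p,cv2.COLOR_BGR2HSV)
    m=cv2.inRange(hsv,(10,90,50),(28,255,255))>0
    T=(C-s['eef_pos'])@R
    m&=(abs(T[...,1])<.03)&(d>0)
    return p,m,T,C
E
python3 - <<'E'
from h import *
p,m,T,C=inhand()
q=T[m];k=(abs(q[:,2])<.08)&(q[:,0]>-.05);q=q[k]
f=np.polyfit(q[:,0][(q[:,0]>.015)&(q[:,0]<.085)],q[:,2][(q[:,0]>.015)&(q[:,0]<.085)],1);print("z=",f,"pitch deg",np.degrees(np.arctan(f[0])))
h=q[(q[:,0]>.015)]
print("xmax",np.percentile(h[:,0],99.5),h[:,0].max(),"y range far/near",[np.round([h[(h[:,0]>a)&(h[:,0]<a+.01),1].min(),h[(h[:,0]>a)&(h[:,0]<a+.01),1].max()],4) for a in (.02,.08)])
E
```

```text
z= [-0.00073185 -0.02838381] pitch deg -0.04193174663509354
xmax 0.09001354962368587 0.09039426722173975 y range far/near [array([-0.0077,  0.0097]), array([-0.0077,  0.01  ])]
```

The spatula is level in the hand, gripped 99 mm from the blade end, with the handle centre 20 mm above the TCP. Next I hover over the spine top with about a 10 mm lever. Pressing the handle onto the spine end will then tip the blade down.

```bash
cat >> h.py <<'E'
th=np.radians(48.9);e_=np.array([np.cos(th),np.sin(th)]);n_=np.array([-e_[1],e_[0]])
def rest_xy(e,n=-.3962): return e*e_+n*n_
def now_rest():
    s=ctrl.sense();print('rest e,n,z',(s['eef_pos'][:2]@e_).round(4),(s['eef_pos'][:2]@n_).round(4),s['eef_pos'][2].round(4))
E
python3 - <<'E'
from h import *
xy=rest_xy(.3692);print(xy);tgt([*xy,.1525],48.9)
E
```

```text
[0.54126476 0.01776353]
t 7.35 pos [ 0.5294 -0.2522  0.1816] yaw 61.49 tilt z [-1.5e-03  8.0e-04 -1.0e+00] F [ 0.3  0.6 -0.8] gap 0.206
shift units [ 4.858 -2.367  0.586] spin 12.59
```

Call:
step_arm --steps '[[[0.8,-0.4,0],3],[[1.6,-0.8,0],6],[[2.4,-1.2,0],9],[[3.2,-1.6,0],12.6],[[4,-2,0],12.6]]'

```text
time_s: 7.85
eef_pos: [0.5368, -0.0272, 0.182]
tcp_rot: [-2.861, -1.296, 0.001]
ft_force: [-0.3, 0.2, -0.9]
finger_gap: 0.202
```

Call:
step_arm --steps '[[[0.72,-0.52,0],0],[[0.72,-0.52,0],0],[[0.72,-0.52,0],0]]'

```text
time_s: 8.15
eef_pos: [0.5411, 0.0161, 0.182]
tcp_rot: [-2.858, -1.303, 0.002]
ft_force: [-0.3, -0.2, -1.4]
finger_gap: 0.206
```

Run:
```python
from h import *
xy=rest_xy(.3692);tgt([*xy,.1],48.9);now_rest()
p,d=camera("wrist");cv2.imwrite("pics/w7.png",p)
p,d=camera("scene");cv2.imwrite("pics/s7.png",cv2.resize(p[130:280,250:420],None,fx=4,fy=4,interpolation=cv2.INTER_CUBIC))
```

```text
t 8.15 pos [0.5411 0.0161 0.182 ] yaw 49.01 tilt z [-1.1e-03 -1.0e-04 -1.0e+00] F [-0.3 -0.2 -1.4] gap 0.206
shift units [ 0.029 -0.019  1.639] spin 0.11
rest e,n,z 0.3678 -0.3972 0.182
```

View pics/s7.png

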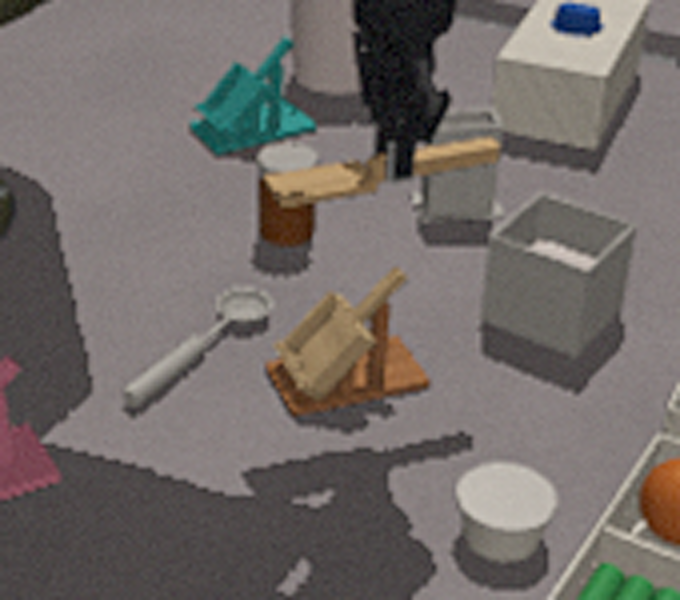

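Call:
step_arm --steps '[[[-0.1,-0.02,0.6],0],[[-0.17,-0.02,1.2],0],[[-0.17,-0.02,1.72],0],[[-0.17,-0.02,1.72],0],[[-0.17,-0.02,1.72],0]]'

```text
time_s: 8.75
eef_pos: [0.5353, 0.0087, 0.0972]
tcp_rot: [2.861, 1.298, -0.0]
ft_force: [0.8, 0.7, -1.5]
finger_gap: 0.201
```

Call:
step_arm --steps '[[[0,0,0.05],0],[[0,0,0.1],0],[[0,0,0.15],0],[[0,0,0.15],0]]'

```text
time_s: 9.15
eef_pos: [0.5355, 0.0094, 0.09]
tcp_rot: [2.859, 1.3, 0.002]
ft_force: [-2.5, -0.9, 5.6]
finger_gap: 0.199
```

Run:
```python
from h import *
tgt([.5,0,.1],48.9);now_rest()
p,m,T,C=inhand();cv2.imwrite("pics/w8.png",p)
q=T[m];q=q[(abs(q[:,2])<.1)&(q[:,0]>.015)&(abs(q[:,1])<.012)]
f=np.polyfit(q[:,0],q[:,2],1);print("pitch",np.degrees(np.arctan(f[0])),len(q))
p,d=camera("scene");cv2.imwrite("pics/s8.png",cv2.resize(p[130:280,250:420],None,fx=4,fy=4,interpolation=cv2.INTER_CUBIC))
```

```text
t 9.15 pos [0.5355 0.0094 0.09  ] yaw 48.9 tilt z [ 1.6e-03 -3.0e-04 -1.0e+00] F [-2.5 -0.9  5.6] gap 0.199
shift units [-0.609 -0.412 -0.202] spin -0.0
rest e,n,z 0.3591 -0.3974 0.09
pitch -0.8600489504075344 9451
```

View pics/s8.png

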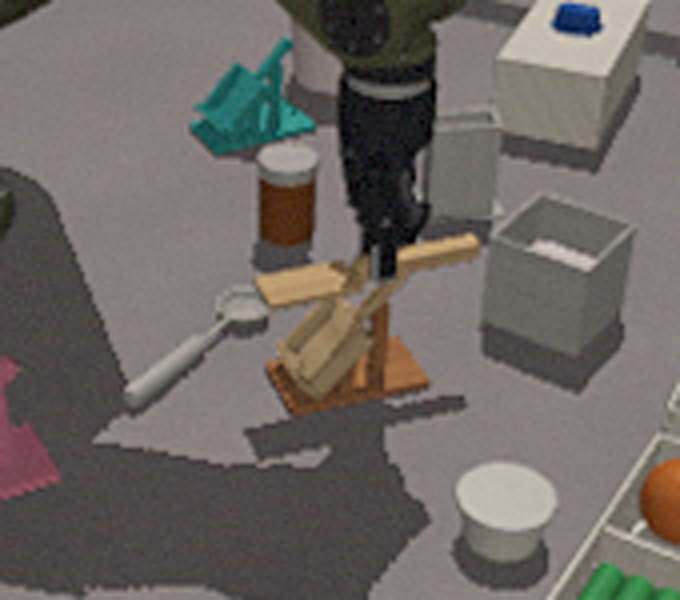

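Contact is where I predicted. Pressing on in small steps.

Call:
step_arm --steps '[[[0,0,0.02],0],[[0,0,0.05],0],[[0,0,0.08],0],[[0,0,0.1],0],[[0,0,0.1],0]]'

```text
time_s: 9.75
eef_pos: [0.5355, 0.0092, 0.0856]
tcp_rot: [2.859, 1.3, 0.002]
ft_force: [-6.9, -3.1, 13.1]
finger_gap: 0.2
```

```bash
cat >> h.py <<'E'
def pitch(save=None):
    now_rest();p,m,T,C=inhand()
    if save: cv2.imwrite(save,p)
    q=T[m];q=q[(abs(q[:,2])<.13)&(q[:,0]>.014)&(abs(q[:,1])<.012)&(q[:,0]<.1)]
    if len(q)<50: print("few",len(q));return
    f=np.polyfit(q[:,0],q[:,2],1);print("pitch",np.degrees(np.arctan(f[0])),"z0",f[1],"xmax",q[:,0].max(),len(q))
E
python3 - <<'E'
from h import *
pitch("pics/w9.png")
E
```

```text
rest e,n,z 0.359 -0.3975 0.0856
pitch -7.711587984561047 z0 -0.030451909551702436 xmax 0.08979890050034739 10299
```

Call:
step_arm --steps '[[[-0.1,0,0],0],[[-0.2,0,0],0],[[-0.2,0,0.06],0],[[-0.2,0,0.12],0],[[-0.2,0,0.15],0]]'

```text
time_s: 10.3
eef_pos: [0.5284, 0.0015, 0.077]
tcp_rot: [2.859, 1.3, -0.0]
ft_force: [-4.0, -3.9, 8.7]
finger_gap: 0.199
```

Run:
```python
from h import *
pitch("pics/w10.png")
```

```text
rest e,n,z 0.3485 -0.3972 0.077
pitch -17.682545880110126 z0 -0.03341822095364322 xmax 0.08637120197133444 11166
```

Call:
step_arm --steps '[[[0,0,0.05],0],[[0,0,0.1],0],[[0,0,0.15],0],[[0,0,0.15],0]]'

```text
time_s: 10.75
eef_pos: [0.5287, 0.0018, 0.0696]
tcp_rot: [2.859, 1.3, 0.001]
ft_force: [-2.0, -1.3, 6.7]
finger_gap: 0.201
```

Run:
```python
from h import *
pitch("pics/w11.png");tgt([.5,0,.1],48.9)
p,d=camera("scene");cv2.imwrite("pics/s11.png",cv2.resize(p[130:280,250:420],None,fx=4,fy=4,interpolation=cv2.INTER_CUBIC))
```

```text
rest e,n,z 0.3489 -0.3973 0.0696
pitch -27.08926646448409 z0 -0.03782370377290725 xmax 0.0800105534932194 11386
t 10.8 pos [0.5287 0.0018 0.0696] yaw 48.89 tilt z [ 8.e-04 -3.e-04 -1.e+00] F [-1.  -1.5  6.3] gap 0.202
shift units [-0.404 -0.409 -0.608] spin -0.01
```

View pics/s11.png

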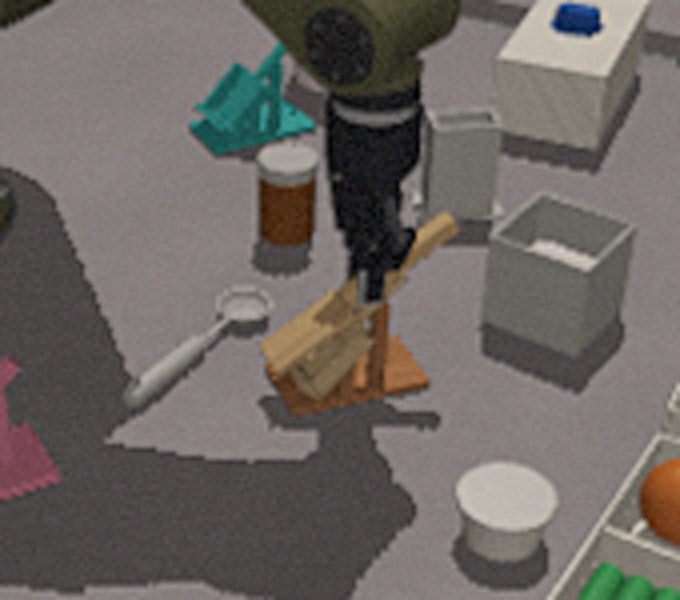

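View pics/w11.png

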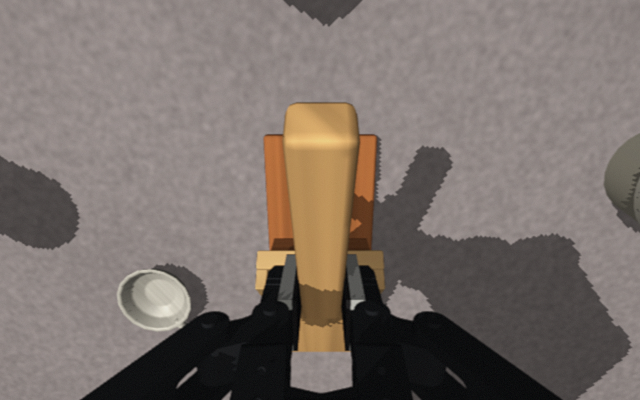

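This works: pitch 27°, and the geometry closes (underside passes the spine corner within 2 mm). I lift slightly, shift up-slope so that the tip clears the lip, and continue.

Call:
step_arm --steps '[[[0,0,-0.2],0],[[0.1,0,-0.2],0],[[0.2,0,-0.2],0],[[0.3,0,-0.2],0],[[0.3,0,-0.12],0]]' --newtons 20

```text
time_s: 11.35
eef_pos: [0.5389, 0.0137, 0.0767]
tcp_rot: [2.859, 1.301, 0.0]
ft_force: [-14.2, 0.5, 31.2]
finger_gap: 0.202
```

Call:
step_arm --steps '[[[0,0,0.02],0],[[0,0,0.05],0],[[0,0,0.08],0],[[0,0,0.08],0]]'

```text
time_s: 11.75
eef_pos: [0.5395, 0.0132, 0.0738]
tcp_rot: [2.858, 1.3, 0.004]
ft_force: [-12.2, -4.0, 31.2]
finger_gap: 0.206
```

Run:
```python
from h import *
pitch("pics/w12.png")
```

```text
rest e,n,z 0.3646 -0.3978 0.0738
pitch -31.218255156819012 z0 -0.046329472449492023 xmax 0.07324291580461312 10915
```

Force has risen to 31 N. Let me see how it sits before going on.

Run:
```python
from h import *
now_rest();p,m,T,C=inhand();cv2.imwrite("pics/w13.png",p)
q=T[m];q=q[(abs(q[:,1])<.007)&(q[:,0]>-.03)&(q[:,0]<.1)&(abs(q[:,2])<.15)]
for a in np.arange(-.03,.085,.006):
    k=(q[:,0]>=a)&(q[:,0]<a+.006)
    if k.sum()>5: print(round(a+.003,4),k.sum(),np.median(q[k,2]).round(4))
p,d=camera("scene");cv2.imwrite("pics/s13.png",cv2.resize(p[160:260,300:400],None,fx=6,fy=6,interpolation=cv2.INTER_CUBIC))
```

```text
rest e,n,z 0.3646 -0.3978 0.0737
-0.021 10 -0.0224
-0.015 125 -0.025
-0.009 153 -0.0301
-0.003 152 -0.0352
0.003 192 -0.0402
0.009 226 -0.0452
0.015 251 -0.05
0.021 319 -0.0551
0.027 362 -0.0602
0.033 432 -0.0651
0.039 542 -0.0702
0.045 655 -0.0753
0.051 832 -0.0803
0.057 1067 -0.0852
0.063 1785 -0.0892
0.069 2450 -0.0855
0.075 449 -0.0808
```

View pics/s13.png

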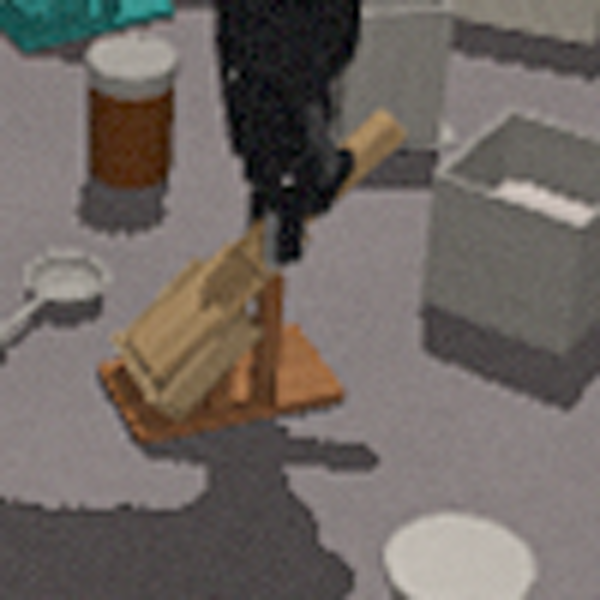

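View pics/w13.png

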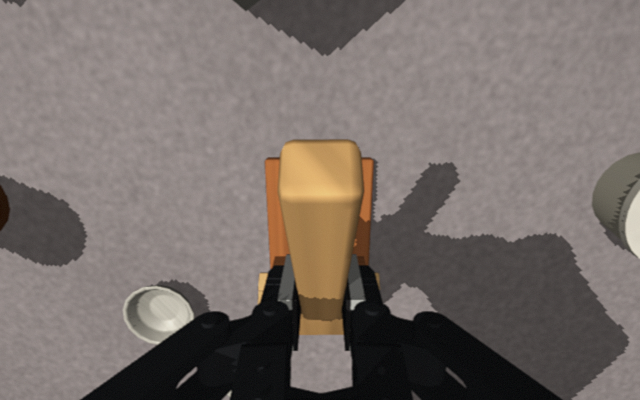

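The true pitch, with the end face excluded, is 40°. The tip underside is at e=0.296, z=0.033, just inside the lip above the V, and the centre of mass is on the blade side of the spine corner. I unload slightly, then release so it settles the last 5°.

Call:
step_arm --steps '[[[0,0,-0.03],0],[[0,0,-0.05],0],[[0,0,-0.05],0]]'

```text
time_s: 12.2
eef_pos: [0.5389, 0.0134, 0.0741]
tcp_rot: [2.859, 1.3, 0.001]
ft_force: [-1.1, -2.7, 8.8]
finger_gap: 0.203
```

Run:
```python
from h import *
tgt([.5,0,.1],48.9);p,m,T,C=inhand()
q=T[m];q=q[(abs(q[:,1])<.007)&(q[:,0]>-.02)&(q[:,0]<.055)&(abs(q[:,2])<.15)]
print(np.degrees(np.arctan(np.polyfit(q[:,0],q[:,2],1)[0])))
```

```text
t 12.2 pos [0.5389 0.0134 0.0741] yaw 48.9 tilt z [ 1.2e-03 -3.0e-04 -1.0e+00] F [-1.1 -2.7  8.8] gap 0.203
shift units [-0.713 -0.41  -0.52 ] spin 0.0
-39.575491772703586
```

Call:
step_arm --steps '[[[0,0,0],0],[[0,0,0],0],[[0,0,0],0],[[0,0,0],0],[[0,0,0],0]]' --fingers 0.5

```text
time_s: 12.75
eef_pos: [0.5383, 0.0134, 0.0734]
tcp_rot: [-2.86, -1.3, 0.0]
ft_force: [0.2, -0.9, 0.1]
finger_gap: 0.497
```

Run:
```python
from h import *
tgt([.5,0,.1],48.9);p,m,T,C=inhand();cv2.imwrite("pics/w14.png",p)
q=T[m];q=q[(abs(q[:,1])<.007)&(q[:,0]>-.02)&(q[:,0]<.045)&(abs(q[:,2])<.15)]
f=np.polyfit(q[:,0],q[:,2],1);print(np.degrees(np.arctan(f[0])),f)
p,d=camera("scene");cv2.imwrite("pics/s14.png",cv2.resize(p[160:260,300:400],None,fx=6,fy=6,interpolation=cv2.INTER_CUBIC))
```

```text
t 12.75 pos [0.5383 0.0134 0.0734] yaw 48.9 tilt z [-2.e-04  0.e+00 -1.e+00] F [ 0.2 -0.9  0.1] gap 0.497
shift units [-0.705 -0.401 -0.531] spin -0.0
-42.023400065768165 [-0.90114383 -0.03767618]
```

View pics/s14.png

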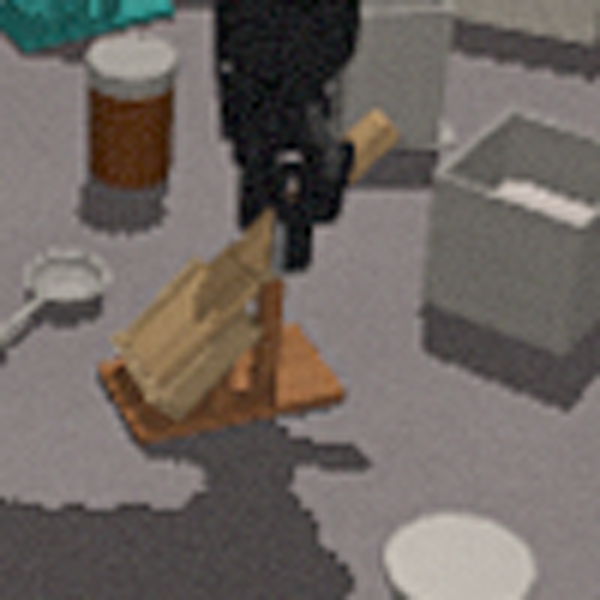

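View pics/w14.png

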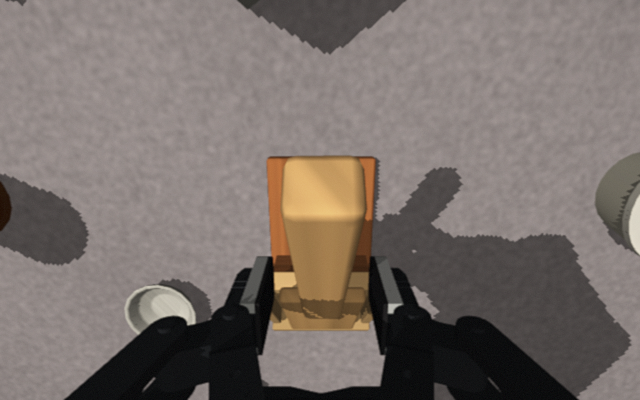

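Call:
step_arm --steps '[[[0,0,-0.8],0],[[0,0,-1.6],0],[[-0.5,0,-2.4],0],[[-1,0,-3],0],[[-1,0,-3],0]]' --fingers 0.4

```text
time_s: 13.35
eef_pos: [0.5057, -0.0259, 0.228]
tcp_rot: [2.857, 1.297, 0.009]
ft_force: [-0.2, 0.0, -0.5]
finger_gap: 0.602
```

Run:
```python
from h import *
K=calibration("wrist");tgt([.5,0,.1],48.9);K=calibration("wrist");p,d=camera("wrist");cv2.imwrite("pics/w15.png",p);C=cloud("wrist",d,K)
hsv=cv2.cvtColor(p,cv2.COLOR_BGR2HSV)
E=C[...,:2]@e_;N=C[...,:2]@n_;Z=C[...,2]
m=(d>0)&(Z>.015)&(E>.27)&(E<.47)&(abs(N+.3975)<.035)
for a in np.arange(.275,.45,.006):
    k=m&(E>=a)&(E<a+.006)&(abs(N+.3975)<.006)
    kk=m&(E>=a)&(E<a+.006)
    if k.sum()>3: print(round(a+.003,3),k.sum(),np.round([np.median(Z[k]),np.median(E[k]-Z[k])],4))
# handle beyond spine
k=m&(Z>.11); print("handle N",np.percentile(N[k],[1,50,99]).round(4),"E max",E[k].max(),"Zmax",Z[k].max())
for lo,hi in((.11,.13),(.13,.15)):
    kk=k&(Z>lo)&(Z<hi);print(lo,np.percentile(N[kk],[2,98]).round(4))
p,d=camera("scene");cv2.imwrite("pics/s15.png",cv2.resize(p[160:260,300:400],None,fx=6,fy=6,interpolation=cv2.INTER_CUBIC))
```

```text
t 13.35 pos [ 0.5057 -0.0259  0.228 ] yaw 48.82 tilt z [ 0.0068 -0.0012 -1.    ] F [-0.2  0.  -0.5] gap 0.602
shift units [ 0.305 -0.442  2.558] spin -0.08
0.284 23 [0.0297 0.2563]
0.29 49 [0.0332 0.2564]
0.296 48 [0.0397 0.2568]
0.302 49 [0.0445 0.2573]
0.308 59 [0.0499 0.2581]
0.314 54 [0.0555 0.2586]
0.32 65 [0.0611 0.2591]
0.326 525 [0.3175 0.0068]
0.332 74 [0.072  0.2603]
0.338 78 [0.0775 0.261 ]
0.344 50 [0.0942 0.2512]
0.35 92 [0.0988 0.2513]
0.356 101 [0.1042 0.252 ]
0.362 104 [0.1093 0.2526]
0.368 116 [0.1146 0.2533]
0.374 135 [0.1201 0.2538]
0.38 136 [0.1258 0.2544]
0.386 153 [0.131 0.255]
0.392 162 [0.1363 0.2556]
0.398 187 [0.1418 0.2561]
0.404 191 [0.1472 0.2567]
0.41 218 [0.1526 0.2573]
0.416 238 [0.158 0.258]
0.422 266 [0.1633 0.2588]
0.428 221 [0.1618 0.266 ]
0.434 86 [0.157  0.2753]
handle N [-0.4314 -0.3969 -0.3633] E max 0.43366022333678284 Zmax 0.3265021655180534
0.11 [-0.4064 -0.3892]
0.13 [-0.4064 -0.3892]
```

View pics/w15.png

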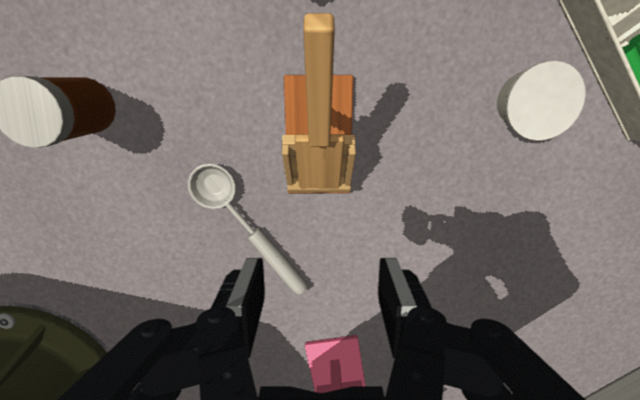

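View pics/s15.png

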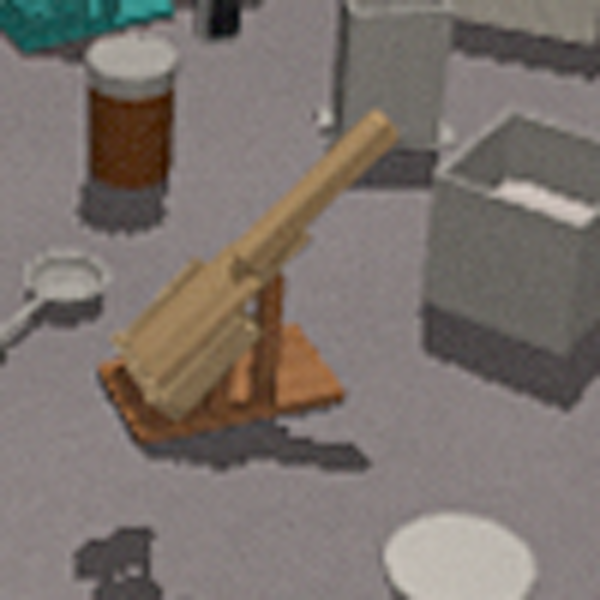

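The handle reads 41.5°, not 45°: the blade's edge may have caught on the lip's face. I'll check with the arm settled, using the rest itself as a control.

Run:
```python
from h import *
tgt([.5,0,.1],48.9);K=calibration("wrist");p,d=camera("wrist");C=cloud("wrist",d,K)
E=C[...,:2]@e_;N=C[...,:2]@n_;Z=C[...,2];c=-.3975
def line(k,nm):
    f=np.polyfit(E[k],Z[k],1);print(nm,k.sum(),np.degrees(np.arctan(f[0])).round(2),f.round(4),'res',np.std(Z[k]-np.polyval(f,E[k])).round(5))
v=np.mgrid[:400,:640][0]
b=(v<195)&(d>0)
line(b&(abs(N-c)<.006)&(E>.348)&(E<.42)&(Z>.08)&(Z<.2),"handle")
line(b&(abs(N-c)<.017)&(E>.295)&(E<.335)&(Z>.025)&(Z<.2),"blade")
line(b&(abs(abs(N-c)-.030)<.0015)&(E>.305)&(E<.33)&(Z>.025)&(Z<.2),"cheeks")
line(b&(abs(abs(N-c)-.024)<.0015)&(E>.305)&(E<.33)&(Z>.02)&(Z<.2),"bed edge")
k=b&(abs(N-c)<.012)&(E>.27)&(E<.30)&(Z>.012)&(Z<.06)
for a in np.arange(.274,.3,.002):
    j=k&(E>=a)&(E<a+.002)
    if j.sum():print(a.round(3),np.median(Z[j]).round(4))
x0,x1,y0,y1=270,370,0,210
cv2.imwrite("pics/w16.png",cv2.resize(p[120:200,280:360],None,fx=7,fy=7,interpolation=cv2.INTER_CUBIC))
```

```text
t 13.45 pos [ 0.5055 -0.0245  0.2239] yaw 48.85 tilt z [ 0.0011 -0.     -1.    ] F [-0.5 -0.4 -1.2] gap 0.599
shift units [ 0.296 -0.407  2.477] spin -0.05
handle 1927 42.03 [ 0.9012 -0.2169] res 0.00067
blade 1137 42.01 [ 0.9007 -0.2274] res 0.00054
cheeks 117 44.7 [ 0.9894 -0.2584] res 0.00055
bed edge 114 45.34 [ 1.0118 -0.2796] res 0.00058
0.282 0.0276
0.284 0.0293
0.286 0.0314
0.288 0.0319
0.29 0.0349
0.292 0.0365
0.294 0.0383
0.296 0.0401
0.298 0.0416
```

View pics/w16.png

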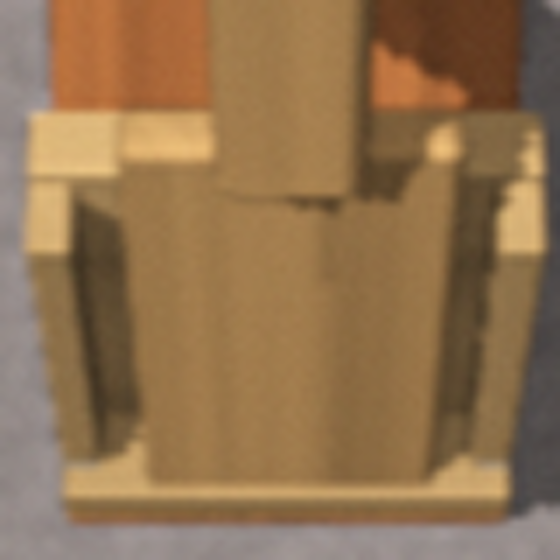

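It is real: the blade is at 42° with its lower edge caught about 6 mm up the lip, while the control surfaces read 45°. I'll grip the upper end, rotate the spatula about the V formed by lip and bed to steeper than 45° so the tip sinks in, lay it back at 45°, and release.

Run:
```python
from h import *
xy=rest_xy(.4131,-.3975);tgt([*xy,.1166],48.9);now_rest()
F=np.array([.2979,.022]);s=.168;off=.028
for phi in (42,45,50,55,60,65,70,80,90):
    r=np.radians(phi);c=F+.008*np.sin(max(0,r-np.pi/4))*np.array([.7071,.7071])
    g=c+s*np.array([np.cos(r),np.sin(r)])+.008*np.array([-np.sin(r),np.cos(r)])
    print(phi,g.round(4),'TCP z',(g[1]-off).round(4))
```

```text
t 13.5 pos [ 0.5054 -0.0242  0.2229] yaw 48.89 tilt z [-7.e-04  2.e-04 -1.e+00] F [ 0.1  0.3 -0. ] gap 0.603
shift units [1.983 0.017 2.125] spin -0.01
rest e,n,z 0.314 -0.3967 0.2229
42 [0.4174 0.1404] TCP z 0.1124
45 [0.411  0.1465] TCP z 0.1185
50 [0.4003 0.1563] TCP z 0.1283
55 [0.3887 0.1652] TCP z 0.1372
60 [0.3764 0.173 ] TCP z 0.145
65 [0.3636 0.1796] TCP z 0.1516
70 [0.3502 0.185 ] TCP z 0.157
80 [0.3224 0.1921] TCP z 0.1641
90 [0.2939 0.194 ] TCP z 0.166
```

Call:
step_arm --steps '[[[1,0,0],0],[[1.98,0.01,0.3],0],[[1.98,0.01,1.1],0],[[1.98,0.01,2],0],[[1.98,0.01,2.12],0]]'

```text
time_s: 14.0
eef_pos: [0.568, 0.0507, 0.111]
tcp_rot: [-2.855, -1.3, 0.016]
ft_force: [-0.4, -0.1, -0.2]
finger_gap: 0.598
```

Call:
step_arm --steps '[[[0,0,0],0],[[0,0,0],0],[[0,0,0],0],[[0,0,0],0],[[0,0,0],0]]' --fingers 1 --newtons 20

```text
time_s: 14.5
eef_pos: [0.572, 0.05, 0.1196]
tcp_rot: [2.859, 1.3, 0.006]
ft_force: [1.2, 1.6, 7.4]
finger_gap: 0.207
```

Run:
```python
from h import *
xy=rest_xy(.4131,-.3975);tgt([*xy,.1166],48.9);now_rest()
p,d=camera("scene");cv2.imwrite("pics/s17.png",cv2.resize(p[140:260,300:420],None,fx=5,fy=5,interpolation=cv2.INTER_CUBIC))
```

```text
t 14.5 pos [0.572  0.05   0.1196] yaw 48.89 tilt z [ 3.8e-03  3.0e-04 -1.0e+00] F [1.2 1.6 7.4] gap 0.207
shift units [-0.012 -0.013  0.06 ] spin -0.01
rest e,n,z 0.4137 -0.3981 0.1196
```

View pics/s17.png

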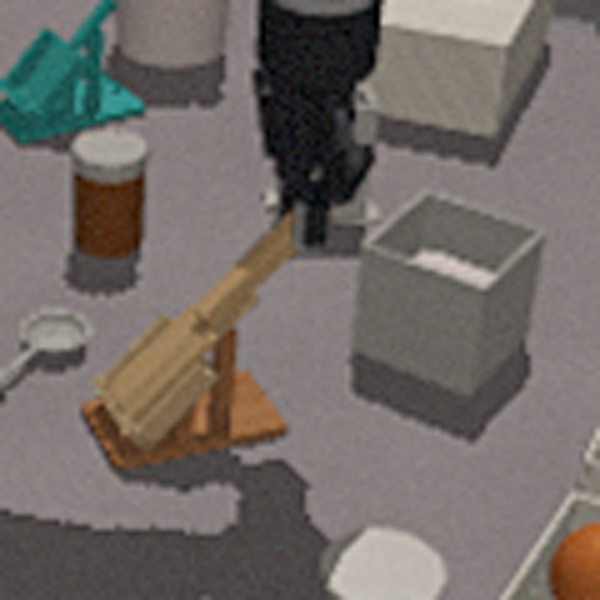

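Call:
step_arm --steps '[[[-0.14,0,-0.13],0],[[-0.27,0,-0.23],0],[[-0.39,0,-0.33],0],[[-0.5,0,-0.41],0],[[-0.62,0,-0.5],0]]'

```text
time_s: 15.05
eef_pos: [0.5508, 0.0265, 0.1437]
tcp_rot: [2.859, 1.3, 0.003]
ft_force: [2.3, 1.6, 1.7]
finger_gap: 0.209
```

Call:
step_arm --steps '[[[-0.13,0,-0.07],0],[[-0.13,0,-0.04],0],[[-0.13,0,-0.02],0],[[-0.13,0,0],0]]'

```text
time_s: 15.45
eef_pos: [0.5482, 0.0223, 0.1457]
tcp_rot: [2.858, 1.299, 0.011]
ft_force: [8.3, 12.0, 23.5]
finger_gap: 0.207
```

Run:
```python
from h import *
tgt([.5,0,.1166],48.9);now_rest()
p,d=camera("scene");cv2.imwrite("pics/s18.png",cv2.resize(p[140:260,300:420],None,fx=5,fy=5,interpolation=cv2.INTER_CUBIC))
```

```text
t 15.45 pos [0.5482 0.0223 0.1457] yaw 48.89 tilt z [ 0.007   0.0014 -1.    ] F [ 8.3 12.  23.5] gap 0.207
shift units [-0.973 -0.435  0.574] spin -0.01
rest e,n,z 0.3772 -0.3984 0.1457
```

View pics/s18.png

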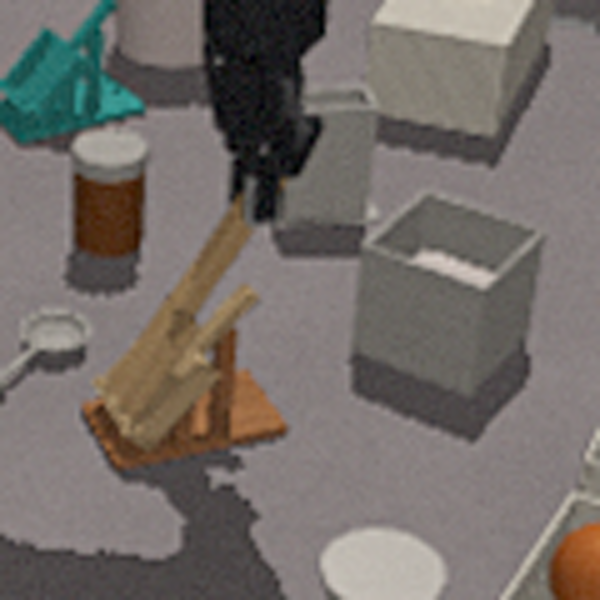

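Call:
step_arm --steps '[[[0.12,0,0.03],0],[[0.24,0,0.11],0],[[0.36,0,0.2],0],[[0.47,0,0.3],0],[[0.58,0,0.4],0]]'

```text
time_s: 16.0
eef_pos: [0.5659, 0.0439, 0.1227]
tcp_rot: [2.86, 1.3, 0.001]
ft_force: [2.8, 2.8, 6.6]
finger_gap: 0.205
```

Call:
step_arm --steps '[[[0.1,0,0.09],0],[[0.1,0,0.12],0],[[0.1,0,0.12],0]]'

```text
time_s: 16.3
eef_pos: [0.5693, 0.0478, 0.1176]
tcp_rot: [2.859, 1.3, 0.003]
ft_force: [0.1, 4.5, 12.4]
finger_gap: 0.204
```

Run:
```python
from h import *
tgt([.5,0,.1166],48.9);now_rest()
p,d=camera("scene");cv2.imwrite("pics/s19.png",cv2.resize(p[140:260,300:420],None,fx=5,fy=5,interpolation=cv2.INTER_CUBIC))
```

```text
t 16.3 pos [0.5693 0.0478 0.1176] yaw 48.91 tilt z [ 1.9e-03  5.0e-04 -1.0e+00] F [ 0.1  4.5 12.4] gap 0.204
shift units [-1.632 -0.417  0.016] spin 0.01
rest e,n,z 0.4103 -0.3976 0.1176
```

View pics/s19.png

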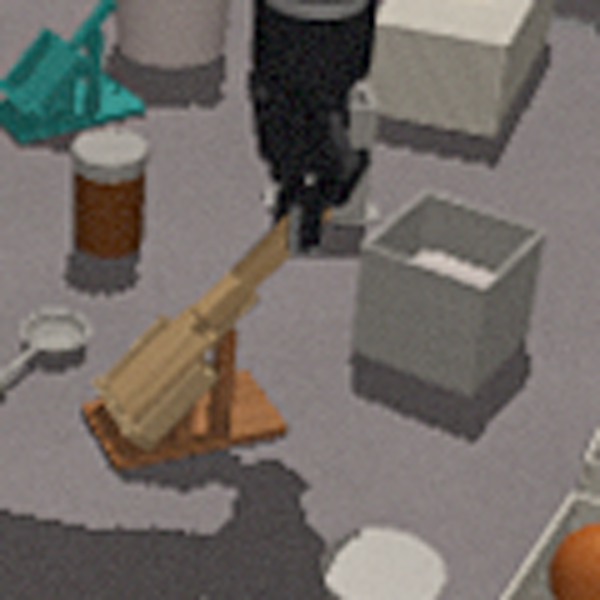

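Release and back off to measure.

Call:
step_arm --steps '[[[0,0,-0.04],0],[[0,0,-0.04],0],[[0,0,-0.04],0],[[0,0,-0.04],0],[[0,0,-0.04],0]]' --fingers 0.4

```text
time_s: 16.85
eef_pos: [0.5685, 0.0472, 0.1183]
tcp_rot: [-2.86, -1.3, 0.001]
ft_force: [-0.7, 0.6, -0.8]
finger_gap: 0.602
```

Call:
step_arm --steps '[[[0,0,-1],0],[[-0.6,0,-1.9],0],[[-1.3,0,-2.1],0],[[-1.9,0,-2.1],0],[[-1.9,0,-2.1],0]]'

```text
time_s: 17.35
eef_pos: [0.5048, -0.0262, 0.2243]
tcp_rot: [2.861, 1.297, 0.001]
ft_force: [0.5, 0.6, 0.3]
finger_gap: 0.597
```

Call:
step_arm --steps '[[[0,0,0],0]]'

```text
time_s: 17.45
eef_pos: [0.5062, -0.0245, 0.2238]
tcp_rot: [2.86, 1.299, 0.001]
ft_force: [1.8, -0.4, 0.8]
finger_gap: 0.6
```

```bash
cat > chk.py <<'E'
from h import *
import sys
tgt([.5,0,.1],48.9);K=calibration("wrist");p,d=camera("wrist");C=cloud("wrist",d,K)
E=C[...,:2]@e_;N=C[...,:2]@n_;Z=C[...,2];c=-.3975
def line(k,nm):
    f=np.polyfit(E[k],Z[k],1);print(nm,k.sum(),np.degrees(np.arctan(f[0])).round(2),f.round(4),'res',np.std(Z[k]-np.polyval(f,E[k])).round(5))
v=np.mgrid[:400,:640][0]
b=(v<195)&(d>0)
line(b&(abs(N-c)<.006)&(E>.352)&(E<.40)&(Z>.08)&(Z<.2),"handle")
line(b&(abs(N-c)<.017)&(E>.297)&(E<.335)&(Z>.025)&(Z<.2),"blade")
line(b&(abs(abs(N-c)-.030)<.0015)&(E>.305)&(E<.33)&(Z>.025)&(Z<.2),"cheeks")
k=b&(abs(N-c)<.015)&(Z>.13)&(Z<.2);print("Emax",E[k].max(),"Zmax",Z[k].max(),'N',np.percentile(N[k],[2,98]))
k=b&(abs(N-c)<.012)&(Z>.012)&(Z<.06)
print([(a.round(3),np.median(Z[k&(E>=a)&(E<a+.002)]).round(4)) for a in np.arange(.28,.3,.002)])
cv2.imwrite(sys.argv[1],p)
p,d=camera("scene");cv2.imwrite(sys.argv[2],cv2.resize(p[140:260,300:420],None,fx=5,fy=5,interpolation=cv2.INTER_CUBIC))
E
python3 chk.py pics/w20.png pics/s20.png
```

```text
t 17.45 pos [ 0.5062 -0.0245  0.2238] yaw 48.84 tilt z [ 4.e-04  1.e-04 -1.e+00] F [ 1.8 -0.4  0.8] gap 0.6
shift units [ 0.286 -0.416  2.476] spin -0.06
handle 1085 42.05 [ 0.9019 -0.2171] res 0.00063
blade 1095 41.97 [ 0.8996 -0.2271] res 0.00055
cheeks 127 45.19 [ 1.0065 -0.2638] res 0.00057
Emax 0.4336789205661067 Zmax 0.16588631206702775 N [-0.40667349 -0.38955311]
[(np.float64(0.28), np.float64(nan)), (np.float64(0.282), np.float64(nan)), (np.float64(0.284), np.float64(0.0287)), (np.float64(0.286), np.float64(0.0309)), (np.float64(0.288), np.float64(0.0317)), (np.float64(0.29), np.float64(0.0345)), (np.float64(0.292), np.float64(0.0364)), (np.float64(0.294), np.float64(0.0384)), (np.float64(0.296), np.float64(0.0399)), (np.float64(0.298), np.float64(0.0418))]
  return _methods._mean(a, axis=axis, dtype=dtype,
  ret = ret.dtype.type(ret / rcount)
```

View pics/w20.png

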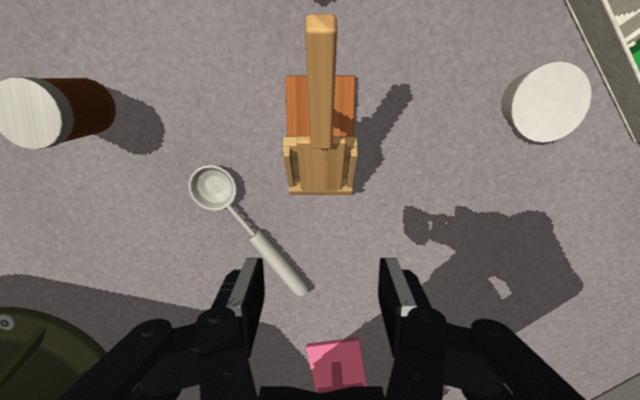

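It settled at the same 42°. My last move pressed the handle below the 45° line over the spine's corner, which levered the tip back up the lip. I'll redo it, this time releasing slightly above 45° without pressing.

Call:
step_arm --steps '[[[1,0,0],0],[[1.97,0.01,0.3],0],[[1.97,0.01,1.1],0],[[1.97,0.01,2],0],[[1.97,0.01,2.14],0]]'

```text
time_s: 18.05
eef_pos: [0.5691, 0.0506, 0.1111]
tcp_rot: [-2.856, -1.301, 0.013]
ft_force: [-0.8, 1.8, 0.6]
finger_gap: 0.598
```

Call:
step_arm --steps '[[[0,0,0],0],[[0,0,0],0],[[0,0,0],0],[[0,0,0],0],[[0,0,0],0]]' --fingers 1 --newtons 20

```text
time_s: 18.55
eef_pos: [0.5725, 0.0497, 0.1189]
tcp_rot: [2.859, 1.3, 0.006]
ft_force: [1.4, 2.1, 8.2]
finger_gap: 0.207
```

Call:
step_arm --steps '[[[-0.14,0,-0.13],0],[[-0.27,0,-0.23],0],[[-0.39,0,-0.33],0],[[-0.5,0,-0.41],0],[[-0.62,0,-0.5],0]]'

```text
time_s: 19.05
eef_pos: [0.5514, 0.0262, 0.143]
tcp_rot: [2.859, 1.3, 0.004]
ft_force: [2.3, 2.1, 2.1]
finger_gap: 0.206
```

Call:
step_arm --steps '[[[-0.13,0,-0.07],0],[[-0.13,0,-0.04],0],[[-0.13,0,-0.02],0],[[-0.13,0,0],0]]'

```text
time_s: 19.45
eef_pos: [0.5487, 0.0221, 0.1449]
tcp_rot: [2.858, 1.299, 0.012]
ft_force: [6.8, 11.5, 24.3]
finger_gap: 0.205
```

Run:
```python
from h import *
tgt([.5,0,.1166],48.9);now_rest()
p,m,T,C=inhand();cv2.imwrite("pics/w21.png",p)
E=C[...,:2]@e_;N=C[...,:2]@n_;Z=C[...,2]
k=m&(abs(N+.3978)<.007)&(Z>.03)&(Z<.25)
for a in np.arange(.28,.42,.006):
    j=k&(E>=a)&(E<a+.006)
    if j.sum()>3: print(a.round(3),j.sum(),np.median(Z[j]).round(4))
p,d=camera("scene");C=cloud("scene",d);hsv=cv2.cvtColor(p,cv2.COLOR_BGR2HSV)
cv2.imwrite("pics/s21.png",cv2.resize(p[160:240,300:380],None,fx=7,fy=7,interpolation=cv2.INTER_CUBIC))
```

```text
t 19.45 pos [0.5487 0.0221 0.1449] yaw 48.89 tilt z [ 0.0075  0.0015 -1.    ] F [ 6.8 11.5 24.3] gap 0.205
shift units [-0.977 -0.447  0.559] spin -0.01
rest e,n,z 0.3773 -0.399 0.1449
0.328 65 0.0554
0.334 61 0.0617
0.34 76 0.0665
0.346 73 0.0726
0.352 66 0.0792
0.358 83 0.0852
0.364 78 0.0913
0.37 285 0.0521
0.376 173 0.1022
0.382 355 0.1024
0.388 756 0.1914
0.394 719 0.1876
```

View pics/s21.png

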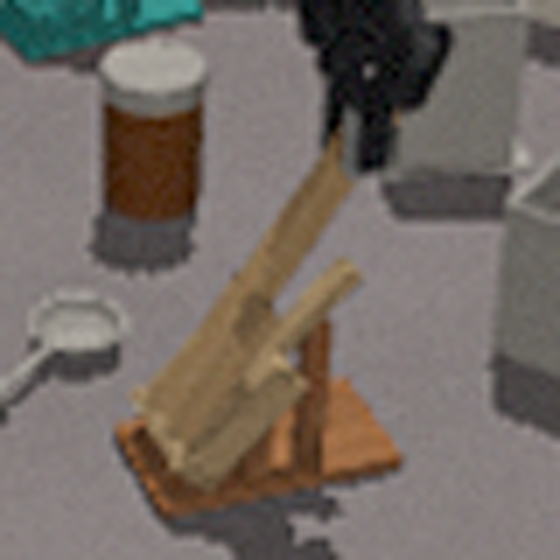

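Call:
step_arm --steps '[[[0.12,0,0.02],0],[[0.24,0,0.09],0],[[0.36,0,0.17],0],[[0.48,0,0.27],0],[[0.58,0,0.36],0]]'

```text
time_s: 20.05
eef_pos: [0.5661, 0.0437, 0.1231]
tcp_rot: [-2.86, -1.301, -0.0]
ft_force: [2.0, 1.7, 3.9]
finger_gap: 0.203
```

Call:
step_arm --steps '[[[0,0,0],0],[[0,0,0],0]]'

```text
time_s: 20.25
eef_pos: [0.5659, 0.0435, 0.1233]
tcp_rot: [-2.86, -1.3, -0.0]
ft_force: [2.5, 2.5, 2.8]
finger_gap: 0.208
```

Run:
```python
from h import *
tgt([.5,0,.1166],48.9);now_rest()
p,m,T,C=inhand();cv2.imwrite("pics/w22.png",p)
E=C[...,:2]@e_;N=C[...,:2]@n_;Z=C[...,2]
k=m&(abs(N+.3978)<.007)&(Z>.03)&(Z<.25)
for a in np.arange(.38,.45,.004):
    j=k&(E>=a)&(E<a+.004)
    if j.sum()>3: print(a.round(3)+.002,j.sum(),np.median(Z[j]).round(4))
```

```text
t 20.25 pos [0.5659 0.0435 0.1233] yaw 48.91 tilt z [ 1.e-04  3.e-04 -1.e+00] F [2.5 2.5 2.8] gap 0.208
shift units [-1.522 -0.421  0.134] spin 0.01
rest e,n,z 0.4048 -0.3978 0.1233
0.382 38 0.1352
0.386 43 0.1385
0.39 47 0.1434
0.394 58 0.1475
0.398 58 0.1516
0.402 67 0.1561
0.406 72 0.1601
0.41 80 0.1644
0.414 132 0.1692
0.418 436 0.1698
0.422 578 0.1669
0.426 554 0.1631
```

Pitch is 46.7° and the line passes exactly through the foot, so the tip is seated in the V. Releasing.

Call:
step_arm --steps '[[[0,0,0],0],[[0,0,0],0],[[0,0,0],0],[[0,0,0],0],[[0,0,0],0]]' --fingers 0.4

```text
time_s: 20.8
eef_pos: [0.5656, 0.0431, 0.1235]
tcp_rot: [-2.86, -1.3, 0.0]
ft_force: [-0.0, -0.6, 0.6]
finger_gap: 0.604
```

Call:
step_arm --steps '[[[0,0,-1],0],[[-0.6,0,-1.9],0],[[-1.3,0,-2],0],[[-1.8,0,-2],0],[[-1.8,0,-2],0]]'

```text
time_s: 21.3
eef_pos: [0.5053, -0.0263, 0.2243]
tcp_rot: [2.861, 1.297, 0.001]
ft_force: [0.4, 0.1, -0.4]
finger_gap: 0.602
```

Call:
step_arm --steps '[[[0,0,0],0]]'

```text
time_s: 21.4
eef_pos: [0.5066, -0.0248, 0.2238]
tcp_rot: [2.86, 1.299, 0.001]
ft_force: [0.2, 0.5, -0.4]
finger_gap: 0.597
```

```bash
python3 chk.py pics/w23.png pics/s23.png 2>/dev/null
```

```text
t 21.4 pos [ 0.5066 -0.0248  0.2238] yaw 48.85 tilt z [ 5.e-04  0.e+00 -1.e+00] F [ 0.2  0.5 -0.4] gap 0.597
shift units [ 0.286 -0.426  2.476] spin -0.05
handle 1086 44.43 [ 0.9805 -0.246 ] res 0.00065
blade 1056 44.41 [ 0.9797 -0.257 ] res 0.00053
cheeks 123 45.29 [ 1.0103 -0.2649] res 0.00051
Emax 0.43188679584457906 Zmax 0.16822333928039176 N [-0.40732126 -0.39016951]
[(np.float64(0.28), np.float64(nan)), (np.float64(0.282), np.float64(nan)), (np.float64(0.284), np.float64(0.0287)), (np.float64(0.286), np.float64(0.0309)), (np.float64(0.288), np.float64(0.0311)), (np.float64(0.29), np.float64(0.0297)), (np.float64(0.292), np.float64(0.0288)), (np.float64(0.294), np.float64(0.0318)), (np.float64(0.296), np.float64(0.0339)), (np.float64(0.298), np.float64(0.0358))]
```

View pics/s23.png

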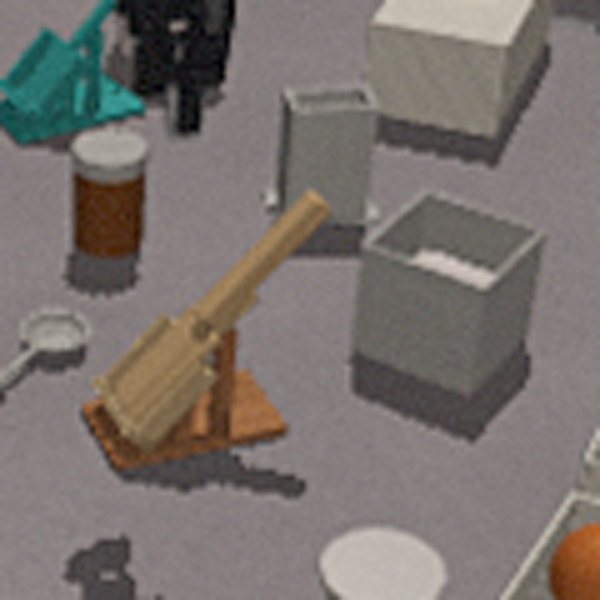

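It is propped at 44.4° with the tip on the foot, free of the robot. Now I take it by the upper end and swing it upright about the V.

Call:
step_arm --steps '[[[1,0,0],0],[[1.98,0.01,0.3],0],[[1.98,0.01,1.1],0],[[1.98,0.01,1.9],0],[[1.98,0.01,2.08],0]]'

```text
time_s: 22.0
eef_pos: [0.5702, 0.0506, 0.1148]
tcp_rot: [-2.856, -1.301, 0.011]
ft_force: [-0.1, 0.1, -0.3]
finger_gap: 0.601
```

Call:
step_arm --steps '[[[0,0,0],0],[[0,0,0],0],[[0,0,0],0],[[0,0,0],0],[[0,0,0],0]]' --fingers 1 --newtons 25

```text
time_s: 22.5
eef_pos: [0.5731, 0.0497, 0.1217]
tcp_rot: [2.859, 1.299, 0.006]
ft_force: [0.6, 0.6, 7.0]
finger_gap: 0.208
```

Run:
```python
from h import *
tgt([.5,0,.1166],48.9);now_rest()
```

```text
t 22.5 pos [0.5731 0.0497 0.1217] yaw 48.88 tilt z [ 3.9e-03  3.0e-04 -1.0e+00] F [0.6 0.6 7. ] gap 0.208
shift units [-1.709 -0.448  0.096] spin -0.02
rest e,n,z 0.4141 -0.3992 0.1217
```

Call:
step_arm --steps '[[[-0.11,0,-0.14],0],[[-0.22,0,-0.26],0],[[-0.46,0,-0.44],0],[[-0.71,0,-0.6],0],[[-0.97,0,-0.73],0]]'

```text
time_s: 23.0
eef_pos: [0.5394, 0.0121, 0.1571]
tcp_rot: [2.86, 1.3, 0.001]
ft_force: [0.4, 0.3, -1.6]
finger_gap: 0.202
```

Call:
step_arm --steps '[[[-0.27,0,-0.11],0],[[-0.55,0,-0.19],0],[[-0.84,0,-0.26],0],[[-1.14,0,-0.29],0],[[-1.43,0,-0.3],0]]'

```text
time_s: 23.5
eef_pos: [0.4922, -0.0418, 0.1711]
tcp_rot: [-2.86, -1.3, 0.0]
ft_force: [-0.6, -0.2, -1.3]
finger_gap: 0.203
```

Run:
```python
from h import *
tgt([.5,0,.1166],48.9);now_rest()
p,d=camera("wrist");cv2.imwrite("pics/w24.png",p)
p,d=camera("scene");cv2.imwrite("pics/s24.png",cv2.resize(p[140:250,290:400],None,fx=5,fy=5,interpolation=cv2.INTER_CUBIC))
```

```text
t 23.5 pos [ 0.4922 -0.0418  0.1711] yaw 48.89 tilt z [-1.e-04 -0.e+00 -1.e+00] F [-0.6 -0.2 -1.3] gap 0.203
shift units [ 0.732 -0.432  1.09 ] spin -0.01
rest e,n,z 0.2921 -0.3984 0.1711
```

View pics/s24.png

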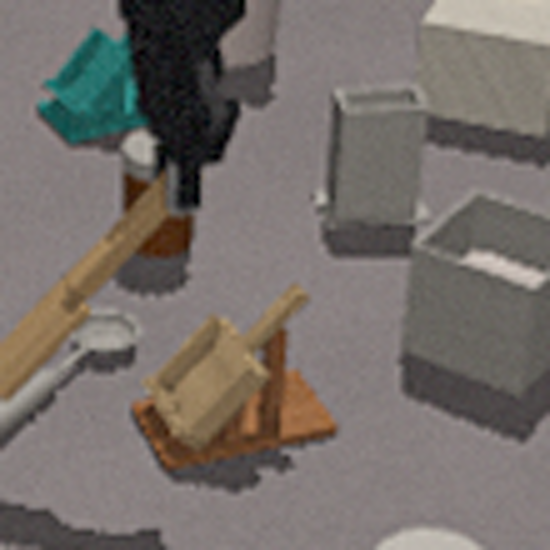

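View pics/w24.png

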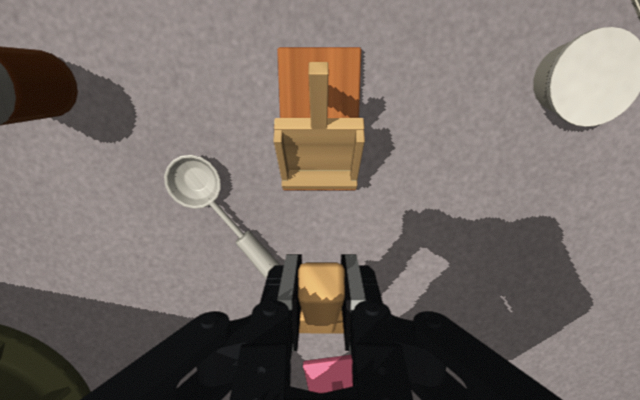

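The tip slipped out over the lip because I left it slack; the spatula is held at about 45° in the air. I'll measure its angle, put the tip back in the V with some pressure, and finish the swing.

```bash
cat >> h.py <<'E'
def scene_spat():
    s=ctrl.sense();p,d=camera("scene");C=cloud("scene",d);hsv=cv2.cvtColor(p,cv2.COLOR_BGR2HSV)
    R=Ro.from_rotvec(s['tcp_rot']).as_matrix();T=(C-s['eef_pos'])@R
    m=(cv2.inRange(hsv,(8,70,40),(28,255,255))>0)&(d>0)&(abs(T[...,1])<.025)&(C[...,2]>.012)&(T[...,0]<.03)&(T[...,0]>-.2)
    return p,m,T
E
python3 - <<'E'
from h import *
p,m,T=scene_spat()
v=np.argwhere(m)
lab=cv2.connectedComponentsWithStats(m.astype(np.uint8))
for i in range(1,lab[0]):
    if lab[2][i,4]>30:
        k=lab[1]==i;q=T[k];f=np.polyfit(q[:,0],q[:,2],1)
        print(lab[2][i],"x",q[:,0].min().round(4),q[:,0].max().round(4),"y",q[:,1].min().round(3),q[:,1].max().round(3),"z",q[:,2].min().round(3),q[:,2].max().round(3),"ang",np.degrees(np.arctan(f[0])).round(1))
E
```

```text
[296  79   9  11  38] x -0.0807 -0.0607 y -0.024 -0.002 z -0.323 -0.298 ang -17.2
[296  85  23  27 132] x -0.0807 -0.035 y -0.025 0.025 z -0.313 -0.242 ang -54.9
[322  87  19  15  87] x -0.0226 0.0298 y -0.022 0.025 z -0.296 -0.268 ang 14.3
[287 175  37  45 392] x -0.1223 -0.0085 y -0.023 0.024 z -0.04 0.093 ang -46.9
[319 210  15  17 121] x -0.0111 0.0297 y -0.025 0.024 z 0.12 0.15 ang -26.1
```

Call:
step_arm --steps '[[[0.8,0,0],0],[[1.6,0,0],0],[[2.4,0,0],0],[[2.6,0,0.3],0],[[2.6,0,0.7],0]]'

```text
time_s: 24.15
eef_pos: [0.5798, 0.0591, 0.1356]
tcp_rot: [2.858, 1.303, 0.002]
ft_force: [-0.4, -0.3, -1.2]
finger_gap: 0.202
```

Call:
step_arm --steps '[[[0,0,0.1],0],[[0,0,0.15],0],[[0,0,0.15],0]]'

```text
time_s: 24.45
eef_pos: [0.5786, 0.057, 0.129]
tcp_rot: [2.86, 1.3, -0.0]
ft_force: [-0.9, -0.1, -0.6]
finger_gap: 0.203
```

```bash
cat > wr.py <<'E'
from h import *
import sys
tgt([.5,0,.1166],48.9);now_rest()
p,m,T,C=inhand();cv2.imwrite(sys.argv[1],p)
E=C[...,:2]@e_;N=C[...,:2]@n_;Z=C[...,2]
k=m&(abs(N+.398)<.007)&(Z>.1)&(Z<.25)
q=[]
for a in np.arange(.27,.45,.004):
    j=k&(E>=a)&(E<a+.004)
    if j.sum()>8: q.append((a+.002,np.median(Z[j])))
q=np.array(q)
if len(q)>2:
    i=q[:,1].argmax();print(q[:i+1].round(4).tolist());f=np.polyfit(q[:i,0],q[:i,1],1);print("ang",np.degrees(np.arctan(f[0])))
p,d=camera("scene");cv2.imwrite(sys.argv[2],cv2.resize(p[140:250,290:400],None,fx=5,fy=5,interpolation=cv2.INTER_CUBIC))
E
python3 wr.py pics/w25.png pics/s25.png
```

```text
t 24.45 pos [0.5786 0.057  0.129 ] yaw 48.88 tilt z [ 0.e+00 -1.e-04 -1.e+00] F [-0.9 -0.1 -0.6] gap 0.203
shift units [-1.892 -0.434  0.249] spin -0.02
rest e,n,z 0.4233 -0.3985 0.129
[[0.356, 0.1024], [0.36, 0.106], [0.364, 0.1098], [0.368, 0.1158], [0.372, 0.1189], [0.376, 0.1224], [0.38, 0.1259], [0.384, 0.1303], [0.388, 0.1336], [0.392, 0.1378], [0.396, 0.1415], [0.4, 0.1449], [0.404, 0.149], [0.408, 0.1528], [0.412, 0.1569], [0.416, 0.1605], [0.42, 0.1644], [0.424, 0.1683], [0.428, 0.1721], [0.432, 0.1729]]
ang 43.90492174587277
```

View pics/s25.png

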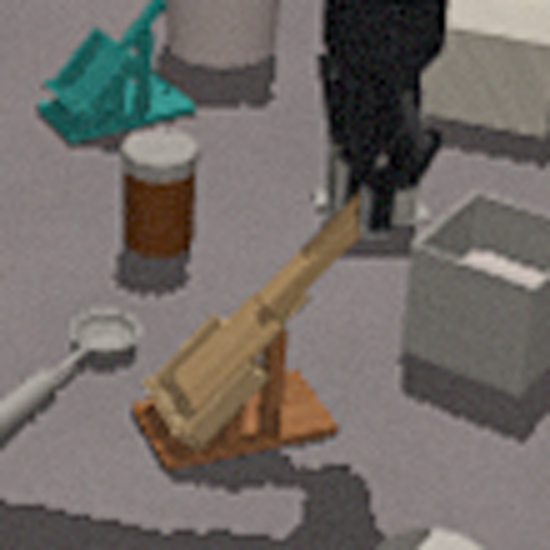

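Call:
step_arm --steps '[[[-0.2,0,0.04],0],[[-0.4,0,-0.02],0],[[-0.64,0,-0.2],0],[[-0.89,0,-0.36],0],[[-0.89,0,-0.36],0]]'

```text
time_s: 25.05
eef_pos: [0.5493, 0.0226, 0.1484]
tcp_rot: [2.859, 1.298, 0.005]
ft_force: [1.9, 1.9, 7.2]
finger_gap: 0.203
```

```bash
python3 wr.py pics/w26.png pics/s26.png
```

```text
t 25.05 pos [0.5493 0.0226 0.1484] yaw 48.83 tilt z [ 0.0032  0.     -1.    ] F [1.9 1.9 7.2] gap 0.203
shift units [-0.991 -0.446  0.634] spin -0.07
rest e,n,z 0.3782 -0.3991 0.1484
[[0.376, 0.1009], [0.38, 0.1026], [0.384, 0.1941]]
ang 22.840400302723403
```

View pics/s26.png

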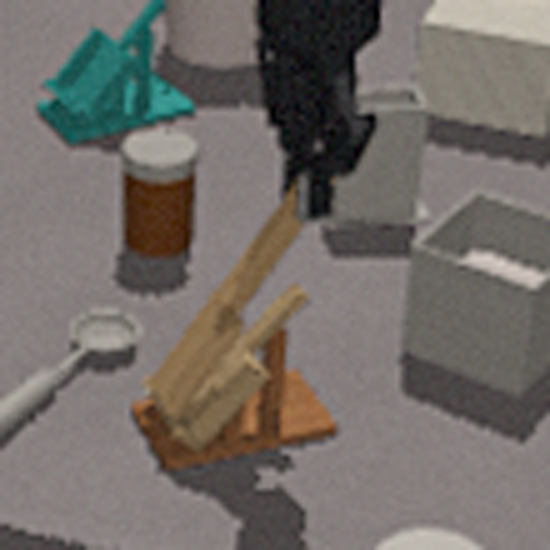

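Call:
step_arm --steps '[[[-0.26,0,-0.12],0],[[-0.54,0,-0.22],0],[[-0.82,0,-0.3],0],[[-1.11,0,-0.37],0],[[-1.11,0,-0.37],0]]'

```text
time_s: 25.65
eef_pos: [0.5133, -0.0187, 0.1669]
tcp_rot: [2.859, 1.298, 0.006]
ft_force: [1.1, 4.0, 12.5]
finger_gap: 0.205
```

```bash
python3 wr.py pics/w27.png pics/s27.png
```

```text
t 25.65 pos [ 0.5133 -0.0187  0.1669] yaw 48.84 tilt z [ 4.2e-03  4.0e-04 -1.0e+00] F [ 1.1  4.  12.5] gap 0.205
shift units [ 0.103 -0.45   1.005] spin -0.06
rest e,n,z 0.3234 -0.3991 0.1669
[[0.308, 0.1005], [0.312, 0.1072], [0.316, 0.1232], [0.32, 0.1358], [0.324, 0.149], [0.328, 0.1667], [0.332, 0.2166]]
ang 73.36373115863987
```

View pics/s27.png

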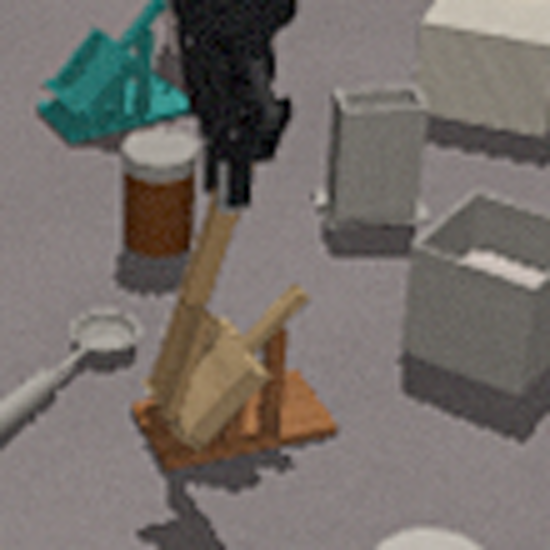

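Call:
step_arm --steps '[[[-0.2,0,-0.03],0],[[-0.4,0,-0.04],0],[[-0.6,0,-0.04],0],[[-0.65,0,-0.04],0]]'

```text
time_s: 26.15
eef_pos: [0.4923, -0.043, 0.1689]
tcp_rot: [2.859, 1.298, 0.007]
ft_force: [-0.2, 3.8, 18.4]
finger_gap: 0.203
```

```bash
python3 wr.py pics/w28.png pics/s28.png
python3 - <<'E'
from h import *
p,m,T=scene_spat()
lab=cv2.connectedComponentsWithStats(m.astype(np.uint8))
for i in range(1,lab[0]):
    if lab[2][i,4]>100:
        q=T[lab[1]==i];print(lab[2][i],q.min(0).round(3),q.max(0).round(3))
        for a in np.arange(-.04,.15,.02):
            k=(q[:,2]>a)&(q[:,2]<a+.02)
            if k.sum()>4: print(a.round(2),k.sum(),np.median(q[k],0).round(4),(q[k].min(0)).round(3),(q[k].max(0)).round(3))
E
```

```text
t 26.15 pos [ 0.4923 -0.043   0.1689] yaw 48.86 tilt z [ 4.5e-03  2.0e-04 -1.0e+00] F [-0.2  3.8 18.4] gap 0.203
shift units [ 0.745 -0.453  1.048] spin -0.04
rest e,n,z 0.2913 -0.3993 0.1689
[[0.296, 0.2212]]
[295  81  22  32 174] [-0.081 -0.025 -0.321] [-0.038  0.023 -0.243]
[319 182  17  45 327] [-0.013 -0.025 -0.022] [0.03  0.025 0.157]
-0.02 17 [ 0.0003  0.0076 -0.0046] [-0.006 -0.004 -0.009] [ 0.012  0.012 -0.   ]
0.0 33 [-0.0024  0.0084  0.0099] [-0.007 -0.006  0.   ] [0.009 0.012 0.019]
0.02 35 [-0.0048  0.0074  0.0298] [-0.011 -0.006  0.021] [0.006 0.011 0.04 ]
0.04 32 [-0.0039  0.0081  0.0502] [-0.013 -0.004  0.04 ] [0.003 0.021 0.059]
0.06 28 [-0.0041  0.0132  0.0701] [-0.007 -0.011  0.061] [0.001 0.025 0.079]
0.08 39 [-0.0064  0.0131  0.0907] [-0.01  -0.016  0.08 ] [0.002 0.022 0.1  ]
0.1 34 [-0.0089  0.0125  0.1113] [-0.012 -0.012  0.1  ] [0.029 0.025 0.119]
0.12 84 [ 0.0164 -0.0002  0.1293] [-0.013 -0.025  0.12 ] [0.03  0.024 0.139]
0.14 24 [0.0034 0.009  0.1429] [-0.011 -0.016  0.141] [0.013 0.023 0.157]Traceback (most recent call last):
  File "wr.py", line 13, in <module>
    i=q[:,1].argmax();print(q[:i+1].round(4).tolist());f=np.polyfit(q[:i,0],q[:i,1],1);print("ang",np.degrees(np.arctan(f[0])))
                                                         ~~~~~~~~~~^^^^^^^^^^^^^^^^^^^
    raise TypeError("expected non-empty vector for x")
TypeError: expected non-empty vector for x
```

View pics/w28.png

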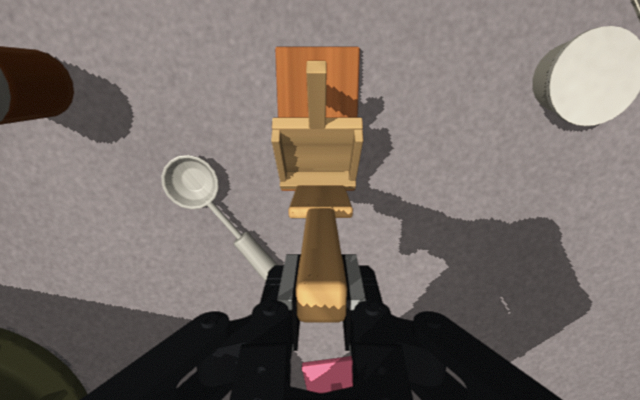

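It is nearly upright (about 86°). A little more, then lift and look.

Call:
step_arm --steps '[[[-0.12,0,0.0],0],[[-0.12,0,0],0],[[-0.12,0,-0.5],0],[[-0.12,0,-1.4],0],[[-0.12,0,-2],0]]'

```text
time_s: 26.75
eef_pos: [0.4876, -0.0473, 0.2692]
tcp_rot: [2.859, 1.3, 0.001]
ft_force: [0.2, 1.0, -1.3]
finger_gap: 0.209
```

Call:
step_arm --steps '[[[0,0,0],0],[[0,0,0],0]]' --newtons 40

```text
time_s: 26.95
eef_pos: [0.4874, -0.0472, 0.2665]
tcp_rot: [2.86, 1.3, -0.0]
ft_force: [-0.4, 0.1, -1.4]
finger_gap: 0.203
```

Run:
```python
from h import *
tgt([.5,0,.1166],48.9)
p,d=camera("wrist");cv2.imwrite("pics/w29.png",p)
p,m,T=scene_spat();cv2.imwrite("pics/s29.png",cv2.resize(p[120:240,290:410],None,fx=5,fy=5,interpolation=cv2.INTER_CUBIC))
lab=cv2.connectedComponentsWithStats(m.astype(np.uint8))
for i in range(1,lab[0]):
    if lab[2][i,4]>60:
        q=T[lab[1]==i];print(lab[2][i],q.min(0).round(3),q.max(0).round(3))
        if q[:,2].max()<0: continue
        for a in np.arange(-.04,.18,.02):
            k=(q[:,2]>a)&(q[:,2]<a+.02)
            if k.sum()>4: print(a.round(2),k.sum(),np.median(q[k],0).round(4),(q[k].min(0)).round(3),(q[k].max(0)).round(3))
```

```text
t 26.95 pos [ 0.4874 -0.0472  0.2665] yaw 48.89 tilt z [-2.e-04 -1.e-04 -1.e+00] F [-0.4  0.1 -1.4] gap 0.203
shift units [ 0.879 -0.431  2.998] spin -0.01
[293  48  19  27 132] [-0.08  -0.024 -0.306] [-0.044  0.025 -0.249]
[319 155  10  44 263] [-0.009 -0.02  -0.013] [0.013 0.023 0.134]
-0.02 19 [ 0.0033  0.0085 -0.005 ] [-0.004  0.005 -0.013] [ 0.013  0.013 -0.   ]
0.0 34 [0.002  0.0078 0.0117] [-0.005  0.     0.001] [0.01  0.011 0.02 ]
0.02 30 [-0.0005  0.0083  0.0297] [-0.007 -0.003  0.021] [0.008 0.013 0.039]
0.04 36 [-0.0005  0.0078  0.0494] [-0.009  0.001  0.04 ] [0.007 0.021 0.059]
0.06 36 [-0.001   0.0144  0.0704] [-0.003 -0.019  0.06 ] [0.007 0.022 0.08 ]
0.08 41 [-0.0028  0.0087  0.0896] [-0.005 -0.019  0.08 ] [0.004 0.022 0.098]
0.1 44 [-0.0042  0.0097  0.1107] [-0.007 -0.02   0.1  ] [0.001 0.023 0.119]
0.12 23 [-0.0063  0.01    0.1268] [-0.007 -0.018  0.121] [0.002 0.023 0.134]
[320 213  12  13  89] [-0.003 -0.025  0.225] [0.03  0.023 0.254]
```

View pics/s29.png

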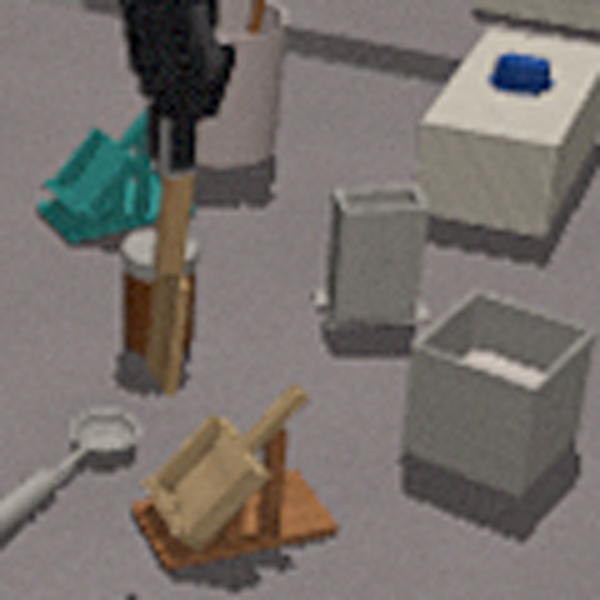

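View pics/w29.png

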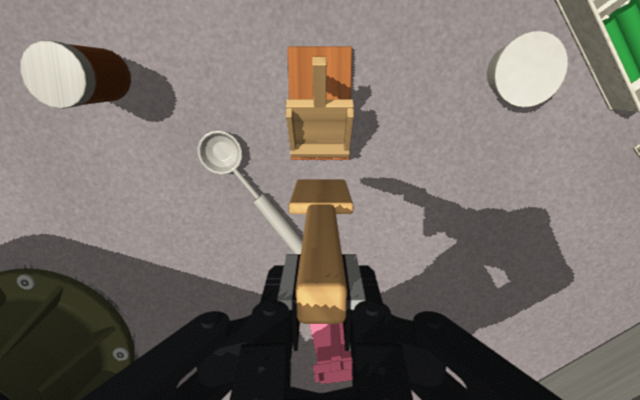

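It hangs almost vertical with the blade end about 0.135 m below the TCP. I go over to the holder at height, turning 76° so the blade's width lies along the slot.

Call:
step_arm --steps '[[[0.4,-0.35,-0.4],-8],[[1.0,-0.9,-0.5],-16],[[1.6,-1.4,-0.5],-24],[[2.2,-1.95,-0.5],-32],[[2.8,-2.45,-0.5],-40]]'

```text
time_s: 27.55
eef_pos: [0.4866, 0.1404, 0.2907]
tcp_rot: [-2.236, -2.205, 0.003]
ft_force: [0.3, -0.3, -0.5]
finger_gap: 0.201
```

Run:
```python
from h import *
xy=np.array([.4862,.3063])+.001*np.array([-.571,.821])
tgt([*xy,.29],124.8)
```

```text
t 27.55 pos [0.4866 0.1404 0.2907] yaw 89.22 tilt z [-2.1e-03 -5.0e-04 -1.0e+00] F [ 0.3 -0.3 -0.5] gap 0.201
shift units [ 3.334 -0.066  0.013] spin -35.58
```

Run:
```python
from h import *
K=calibration("wrist");p,d=camera("wrist");cv2.imwrite("pics/w30.png",p);C=cloud("wrist",d,K)
q=C[(d>0)&(C[...,2]>.096)&(C[...,2]<.106)&(abs(C[...,0]-.486)<.06)&(abs(C[...,1]-.306)<.06)]
print(len(q),q[:,2].mean(),cv2.minAreaRect((q[:,:2]*1000).astype(np.float32)))
```

```text
259 0.1001809169178004 ((476.21160888671875, 280.4732666015625), (29.419740676879883, 13.823770523071289), 0.11390891671180725)
```

View pics/w30.png

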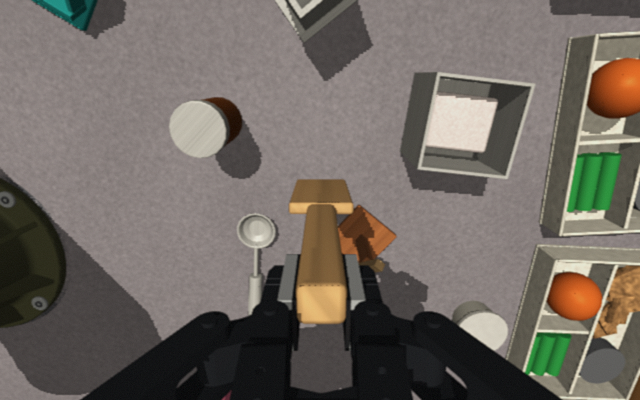

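The holder is cut off at the top (315,15). I move partway, then look at it fully.

Call:
step_arm --steps '[[[0.6,-0.05,0],-8.5],[[1.2,-0.06,0],-17],[[1.6,-0.06,0],-25.5],[[1.8,-0.06,0],-34],[[1.8,-0.06,0],-35.6]]'

```text
time_s: 28.1
eef_pos: [0.4856, 0.2297, 0.2904]
tcp_rot: [-1.456, -2.782, 0.003]
ft_force: [0.1, -0.4, -1.8]
finger_gap: 0.203
```

Run:
```python
from h import *
K=calibration("wrist");p,d=camera("wrist");cv2.imwrite("pics/w31.png",p);C=cloud("wrist",d,K)
k=(d>0)&(C[...,2]>.0955)&(C[...,2]<.106)&(abs(C[...,0]-.486)<.06)&(abs(C[...,1]-.306)<.06)
q=C[k];v,u=np.nonzero(k)
print(len(q),q[:,2].mean(),(u.min(),u.max(),v.min(),v.max()),cv2.minAreaRect((q[:,:2]*1000).astype(np.float32)))
xy=np.array([.4862,.3063])+.001*np.array([-.571,.821])
tgt([*xy,.29],124.8)
```

```text
1218 0.1003108272052145 (np.int64(333), np.int64(406), np.int64(78), np.int64(119)) ((488.08111572265625, 308.14599609375), (68.42374420166016, 37.356849670410156), 34.740806579589844)
t 28.15 pos [0.4857 0.2289 0.2907] yaw 124.58 tilt z [-0.0021 -0.001  -1.    ] F [-0.1  1.  -1.1] gap 0.201
shift units [1.289 0.886 0.013] spin -0.22
```

View pics/w31.png

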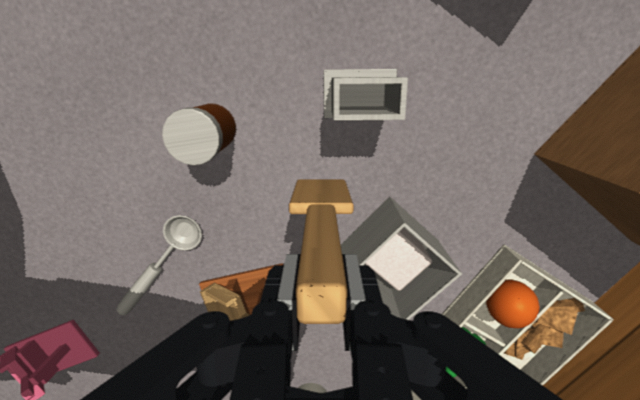

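Run:
```python
from h import *
p,m,T,C=inhand()
for v in (178,181,184,188,192,198,204,207,210,214,220,235,250,270,285,295,305,315):
    k=[u for u in range(285,360) if m[v,u]]
    if k: print(v,len(k),np.median(T[v,k],0).round(4),'y',T[v,k,1].min().round(4),T[v,k,1].max().round(4))
xy=np.array([.4878,.3078])+.001*np.array([-.571,.821])
tgt([*xy,.29],124.74)
```

```text
181 48 [0.0015 0.0015 0.1257] y -0.0179 0.0211
184 50 [0.0025 0.0015 0.114 ] y -0.018 0.0211
188 53 [0.0037 0.0019 0.0995] y -0.0177 0.0218
192 56 [0.0048 0.0015 0.0865] y -0.0183 0.0213
198 60 [0.0064 0.0015 0.0688] y -0.0184 0.0215
204 64 [0.0063 0.0015 0.0573] y -0.0186 0.0219
207 64 [0.0045 0.0016 0.0565] y -0.0187 0.0218
210 64 [0.0026 0.0016 0.0562] y -0.0188 0.0219
214 30 [0.0094 0.0016 0.032 ] y -0.0069 0.0102
220 31 [0.0103 0.0018 0.021 ] y -0.0064 0.0103
235 35 [ 0.0123  0.0018 -0.0023] y -0.007 0.0102
250 40 [ 0.0137  0.0016 -0.0205] y -0.007 0.0102
270 47 [ 0.0155  0.0018 -0.0399] y -0.0071 0.0111
285 51 [ 0.0158  0.0018 -0.0506] y -0.0071 0.0111
295 52 [ 0.013   0.002  -0.0523] y -0.0069 0.011
305 51 [ 0.0092  0.0018 -0.0527] y -0.007 0.0105
315 51 [ 0.0053  0.0018 -0.053 ] y -0.0072 0.0107
t 28.2 pos [0.4858 0.2285 0.2911] yaw 124.35 tilt z [-1.6e-03 -8.0e-04 -1.0e+00] F [-0.7  0.6 -1.5] gap 0.21
shift units [1.307 0.927 0.02 ] spin -0.39
```

The holder rim is measured cleanly (68.4×37.4 mm, yaw 34.7°). In the hand the blade leans 4.9° with its tip at TCP −136 mm, and its cross-section centre is known. There is about 5–6 mm of clearance on each side across the slot. Moving over it.

```bash
cat >> h.py <<'E'
def hold_t(z,dx=-.0006,dy=-.0016,y=124.74):
    r=np.radians(y);xt=np.array([np.cos(r),np.sin(r)]);yt=np.array([np.sin(r),-np.cos(r)])
    tgt([*(np.array([.4878,.3078])+dx*xt+dy*yt),z],y)
E
python3 -c "
from h import *
hold_t(.26)"
```

```text
t 28.2 pos [0.4858 0.2285 0.2911] yaw 124.35 tilt z [-1.6e-03 -8.0e-04 -1.0e+00] F [-0.7  0.6 -1.5] gap 0.21
shift units [1.275 0.896 0.62 ] spin -0.39
```

Call:
step_arm --steps '[[[0.7,0.5,0],-0.3],[[1.28,0.89,0],-0.3],[[1.28,0.89,0.3],-0.3],[[1.28,0.89,0.4],-0.3],[[1.28,0.89,0.4],-0.3]]'

```text
time_s: 28.7
eef_pos: [0.4864, 0.3058, 0.2712]
tcp_rot: [-1.459, -2.781, 0.003]
ft_force: [-0.4, -0.6, -0.2]
finger_gap: 0.204
```

Run:
```python
from h import *
hold_t(.22)
p,d=camera("scene");cv2.imwrite("pics/s32.png",cv2.resize(p[100:220,310:430],None,fx=5,fy=5,interpolation=cv2.INTER_CUBIC))
p,d=camera("wrist");cv2.imwrite("pics/w32.png",p)
```

```text
t 28.7 pos [0.4864 0.3058 0.2712] yaw 124.62 tilt z [-0.0017 -0.001  -1.    ] F [-0.4 -0.6 -0.2] gap 0.204
shift units [0.005 0.016 1.024] spin -0.12
```

View pics/s32.png

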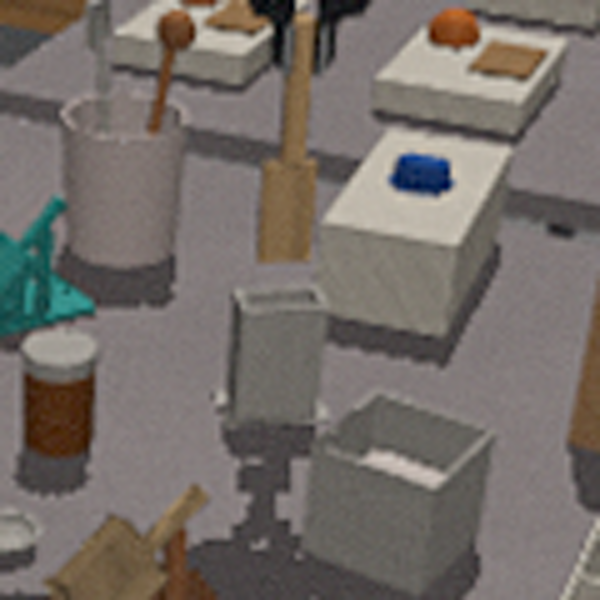

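View pics/w32.png

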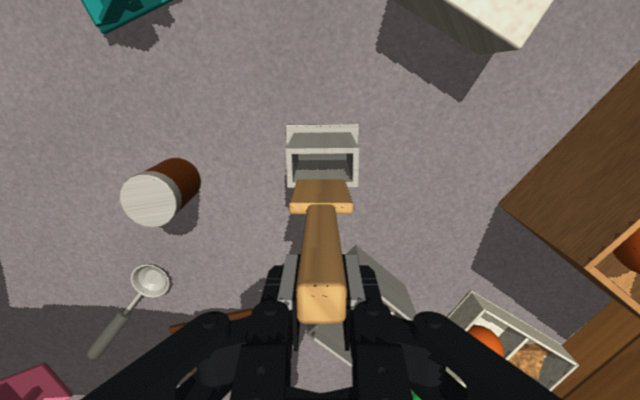

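The blade is centred above the slot (wrist view: slot x 290–357, blade 291–352). Lowering, with a force check just inside the mouth.

Call:
step_arm --steps '[[[0,0,0.4],0],[[0,0,0.75],0],[[0,0,0.9],0],[[0,0,1.1],0],[[0,0,1.1],0]]'

```text
time_s: 29.3
eef_pos: [0.4863, 0.3065, 0.2165]
tcp_rot: [-1.456, -2.783, 0.001]
ft_force: [-0.8, -0.1, -0.8]
finger_gap: 0.207
```

Run:
```python
from h import *
hold_t(.145)
p,d=camera("scene");cv2.imwrite("pics/s33.png",cv2.resize(p[100:220,310:430],None,fx=5,fy=5,interpolation=cv2.INTER_CUBIC))
```

```text
t 29.3 pos [0.4863 0.3065 0.2165] yaw 124.76 tilt z [-9.e-04 -5.e-04 -1.e+00] F [-0.8 -0.1 -0.8] gap 0.207
shift units [-0.007  0.008  1.429] spin 0.02
```

View pics/s33.png

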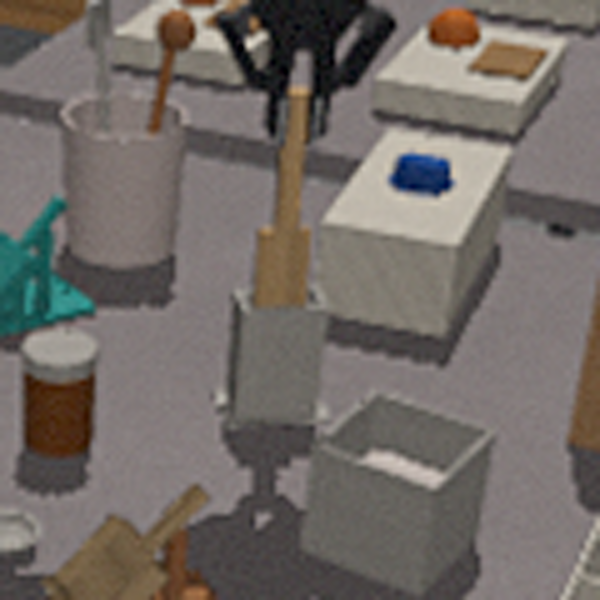

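The blade is in the mouth with no contact force. Lowering to just above the floor.

Call:
step_arm --steps '[[[0,0,0.35],0],[[0,0,0.7],0],[[0,0,1.0],0],[[0,0,1.25],0],[[0,0,1.38],0]]'

```text
time_s: 29.85
eef_pos: [0.4864, 0.3068, 0.1476]
tcp_rot: [-1.456, -2.784, 0.0]
ft_force: [-0.2, 0.7, -1.2]
finger_gap: 0.21
```

Call:
step_arm --steps '[[[0,0,0],0],[[0,0,0.05],0],[[0,0,0.05],0]]'

```text
time_s: 30.15
eef_pos: [0.4866, 0.3069, 0.146]
tcp_rot: [1.455, 2.784, 0.001]
ft_force: [-0.5, 0.6, -0.9]
finger_gap: 0.207
```

Call:
step_arm --steps '[[[0,0,0],0],[[0,0,0],0],[[0,0,0],0],[[0,0,0],0],[[0,0,0],0]]' --fingers 0.5

```text
time_s: 30.65
eef_pos: [0.4865, 0.3069, 0.1457]
tcp_rot: [1.456, 2.784, 0.0]
ft_force: [-0.2, -0.1, 0.8]
finger_gap: 0.506
```

Run:
```python
from h import *
hold_t(.145)
p,d=camera("scene");cv2.imwrite("pics/s34.png",cv2.resize(p[100:220,310:430],None,fx=5,fy=5,interpolation=cv2.INTER_CUBIC))
```

```text
t 30.65 pos [0.4865 0.3069 0.1457] yaw 124.8 tilt z [ 1.e-04  1.e-04 -1.e+00] F [-0.2 -0.1  0.8] gap 0.506
shift units [-0.012  0.001  0.013] spin 0.06
```

View pics/s34.png

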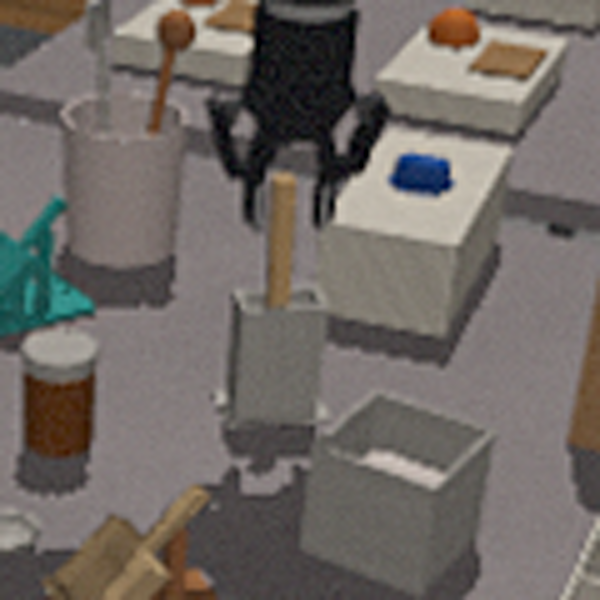

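Released, and it stands in the holder. I retreat straight up and check the heights and the other things on the table.

Call:
step_arm --steps '[[[0,0,-0.6],0],[[0,0,-1.4],0],[[0,0,-2.2],0],[[-0.6,0,-2.8],0],[[-1.2,0,-2.8],0]]'

```text
time_s: 31.2
eef_pos: [0.5218, 0.2578, 0.2905]
tcp_rot: [1.451, 2.781, 0.009]
ft_force: [0.4, 0.4, -0.7]
finger_gap: 0.501
```

Call:
step_arm --steps '[[[-0.6,0,0],0],[[-0.6,0,0],0],[[-0.6,0,0],0]]'

```text
time_s: 31.5
eef_pos: [0.5379, 0.2327, 0.2854]
tcp_rot: [-1.457, -2.783, 0.0]
ft_force: [-0.3, 0.4, -0.1]
finger_gap: 0.5
```

Run:
```python
from h import *
hold_t(.145)
K=calibration("wrist");p,d=camera("wrist");cv2.imwrite("pics/w35.png",p);C=cloud("wrist",d,K)
hsv=cv2.cvtColor(p,cv2.COLOR_BGR2HSV)
k=(d>0)&(C[...,2]>.11)&(C[...,2]<.23)&(np.hypot(C[...,0]-.488,C[...,1]-.308)<.05)
q=C[k];print(len(q),"top z",q[:,2].max(),"top pos",q[q[:,2]>q[:,2].max()-.006].mean(0),"low pos",q[q[:,2]<.13].mean(0))
p,d=camera("top");cv2.imwrite("pics/t35.png",p);C=cloud("top",d)
for nm,(r0,r1,c0,c1),lo,hi in [("jar",(210,245,235,275),.075,.1),("tub",(110,145,320,360),.03,.05)]:
    s=C[r0:r1,c0:c1].reshape(-1,3);s=s[(s[:,2]>lo)&(s[:,2]<hi)];print(nm,len(s),s.mean(0))
p,d=camera("scene");cv2.imwrite("pics/s35.png",p)
```

```text
t 31.5 pos [0.5379 0.2327 0.2854] yaw 124.73 tilt z [-3.e-04  1.e-04 -1.e+00] F [-0.3  0.4 -0.1] gap 0.5
shift units [1.792e+00 2.000e-03 2.809e+00] spin -0.01
1234 top z 0.19692515138226674 top pos [0.47661911 0.32342047 0.19404699] low pos [0.48682768 0.30876983 0.11997717]
jar 0 [nan nan nan]
tub 343 [ 0.70532034 -0.12134413  0.03772967]<stdin>:9: RuntimeWarning: Mean of empty slice.
  ret = um.true_divide(
```

View pics/t35.png

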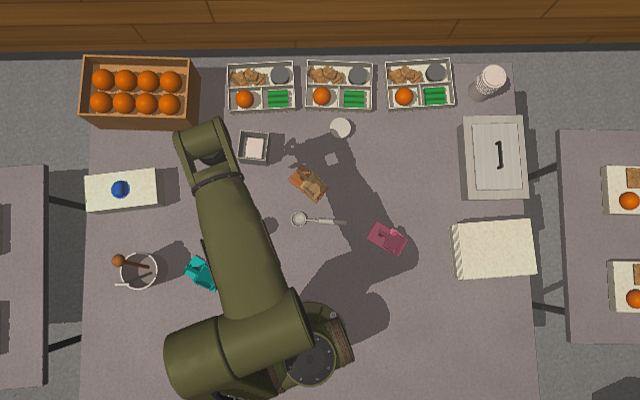

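View pics/s35.png

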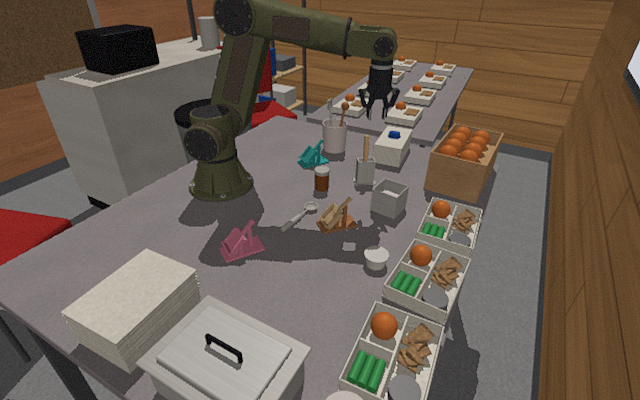

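The handle top is at z ≈ 0.196, so the blade is on the floor (5 + 190 mm). The tub has not moved (within 0.3 mm). The jar, hidden from the top camera, and the spoon are at the same places in the scene view. Handing in.

```bash
python3 -c "
from rig import ctrl
print(ctrl.finish_job(), ctrl.sense()['time_s'])"
```

```text
the job is handed in; nothing more can be done
the job is handed in; nothing more can be done
```

The spatula now stands handle-up in the narrow steel holder, after being propped in the wooden rest and let go. I handed the job in at about 31.5 s, with the gripper open and well clear.

**What happened**
- **First grasp:** it closed over the handle. The fingertips turned out to sit about 16 mm behind the TCP, not 8 mm ahead as described, so I regripped lower.
- **Propping:** I tipped the blade down over the spine's end. It caught on the lip at 42° twice, the second time because I pressed the handle too low. After reseating and letting go it rested at 44.4°, with its tip within about 1 mm of the foot.
- **Upending:** I then took it by the upper end of the handle. On the first swing upright the tip slipped out over the lip, still held; the second try worked.
- **Into the holder:** it went in without contact force, and I let go about 5 mm above the floor.

**Last checks**
- **Standing on the floor:** the top of the handle is at z ≈ 0.196 m, against the 0.195 m expected, with the spatula leaning a little against the slot wall.
- **Other things on the table:** the tub is within 0.3 mm of where it was. The arm hid the jar from the top camera, so I checked it and the spoon only by eye in the scene view, where they look unmoved.
- **Forces:** the highest wrist force I read was about 34 N, while pressing the held spatula onto the rest.

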